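# Fill the capacitor dispenser and hold its gate open

## Robot

A 7-joint arm with a two-finger parallel gripper is mounted at the origin on the work surface. World frame = base frame: x ahead of the robot, y to its left, z up, the work surface at z = 0. Lengths are in m, angles in rad, forces in N, time in s.
With the tool pointing down it reaches from about 0.425 to 0.875 m from the base axis. Payload 4.7 kg.
Tool frame: the origin (TCP) lies midway between the tips of the shut fingers; the grasp point (between the pads) lies 19 mm behind it; z points along the fingers, y is the direction in which the jaws open and shut (so a half turn about z gives the same grasp; the last joint's range is limited). The gripper opens to 87 mm and grips with 3 to 60 N. Pads are 19 mm wide; open, the fingers measure 117 mm over their backs; the gripper's body (75 mm by 190 mm) begins 51 mm behind the grasp point.
Start: joints at [-1.316, 0.321, -0.07, 1.45, 0.023, 1.371, -0.057], TCP at [0.155, 0.631, 0.223] pointing down, gripper open.
Joint ranges: [-2.86, 2.86], [-0.3, 2.09], [-1.38, 1.24], [0.06, 2.45], [-1.56, 4.7], [0.09, 2.05], [-2.69, 2.69]. Speed limits (rad/s): [2.57, 2.57, 3.14, 3.14, 3.14, 3.14, 3.14].

## Interface

Orientations are given as a rotation vector (axis times angle).
In Python, from bench import * gives the robot as it stands. The module is installed in compiled form; this text tells all that it offers.
- The arm moves only by the tool play_rows, never from a script. Its argument "series" is one flat list of numbers, 7 for each row, row after row: the opening in per cent of the stroke, from 0 (shut) to 100 (fully open), then the shift along the tool's x, y, z in m, then the turn, a rotation vector about the tool's x, y, z in degrees. In form: [fingers, tx, ty, tz, rx, ry, rz, fingers, tx, ty, tz, rx, ry, rz, ...]. A call has 1 to 10 rows; each row is the pose to reach, as a shift and turn from the pose commanded when the call began, along the tool's axes at that moment; what a row does not reach only later rows make up. A row lasts 1/12 s, in which the tool goes at most 41.7 mm and 7.16 degrees, less where a joint would pass 70% of its speed; a pose out of reach is approached as far as the arm can. A call with a gripper value outside its range is refused whole. The fingers move at their own pace and stop on an object; "force" is the grip in N (left out, the last holds). Time passes only in rows, so rows that repeat a pose let the fingers close. It gives the time, the measured TCP pose, the force and the opening at its end, in the units of the state.
- get_state(): the state, without advancing time (a new reading comes with each control period).
- get_image(name): name is "side" or "top"; returns a dict with "frame" (420x560x3 uint8, red, green, blue), "fx", "fy", "cx", "cy" (pixels), "R" (3x3) and "t" (3): a world point X has camera coordinates R X + t. Camera axes: x right, y down, z forward; pixel columns grow to the right and rows downward; lengths in m; the calibration is good to about 2 mm. A picture is of the moment at which its call begins. There is no depth.
- close_job(): hands the job in, once; it reports no verdict.
The state is a dict: "time": time; "joint_positions": joint angles; "qd": joint speeds; "joint_torque": joint torques, N m; "position": TCP position; "tool_rot": TCP orientation; "ft_force": force on the tool from outside, world axes, zero at the start; "torque": the same for the moment, N m; "grip_width": opening from 0.0 (shut) to 1.0 (fully open).
Only numpy, scipy, OpenCV 4.12 (cv2) and the standard library are available. Lean on these libraries where they do the work, as an engineer would, in place of code of your own. Each camera call takes 0.05 s, during which the arm holds its last target.

## Task

Tip all four capacitors out of the blue pan into the dispenser's clear funnel, then stand the pan upright on the bench again and let it go. Only then pull the spring-return gate out by its red handle until the white pointer lies inside the green mark, so that all four capacitors drop into the white tray below, and finish while still holding the gate there with the gripper. Leave the tin, the solder reel and the screwdriver where they are.

Things in the scene. Friction and masses are not known exactly. Their poses are not given: they have to be found in the camera images.
- dispenser: Fixed dispenser stand, base plate 130 x 295 mm. On it a clear round funnel (rim 157 mm above the bench, outer radius 65 mm), the gate below its throat, a white catch tray below that. Origin on the bench under the funnel's axis, z up. Gate and two rails (84 mm apart, tops 78 mm high) run out along its -y axis to y = -230 mm; the base plate's other end is at y = +65 mm.
- funnel_mouth (a point): Centre of the funnel's rim plane, 157 mm above the bench; the mouth is 122 mm across inside; 45 mm of cone leads to a throat 54 mm across, closed by the gate. Axes as the dispenser's.
- tray_floor (a point): Centre of the floor of the white catch tray below the funnel (inside 66 x 90 mm, walls 30 mm high), 11 mm above the bench. Axes as the dispenser's.
- gate (a joint): Travel of the gate in m: 0 shut, grows as it is pulled along the dispenser's -y. The white pointer is at the middle of the green mark (12 mm wide, on both rails) at 0.055; the end stop is at 0.072. A spring pulls it shut with 2.7 N at 0, 7.7 N at the mark (90 N/m).
- gate_grip (a point): Grip point of the gate's red handle, an upright block 16 mm thick along the pull (dispenser y) and 30 mm wide (dispenser x), top 132 mm above the bench, on a flat tongue with white pointer bar, 83 mm high. The point is on the block's axis at 112 mm height, 135 mm from the funnel's axis along dispenser -y when shut. Moves with the gate; axes as the dispenser's.
- mark (a point): Where point gate_grip comes to when the pointer is in the middle of the green mark: 190 mm from the funnel's axis along the dispenser's -y, 112 mm above the bench.
- pan: Blue tipping pan, loose, 130 to 210 g. Origin at the centre of its underside, x along its length, z up. Two parallel upright side walls (128 x 55 mm, 6 mm thick), 58 mm over both; floor 50 mm long; both ends (+x, -x) slope outward 36 degrees from upright to a straight lip 64 mm from the centre at 55 mm height. Either end pours, tipped 65 to 90 degrees about its y.
- pan_center (a point): Centre of the pan, half-way up (27.5 mm above its underside), axes as the pan's: grip across the side walls (along y, 58 mm).
- cap0_mid (a point): Centre of a black capacitor, a slippery cylinder 16 mm in diameter and 20 mm long, 12 g; z along its axis. The four stand in the pan at the start.
- cap1_mid (a point): Centre of a black capacitor, a slippery cylinder 16 mm in diameter and 20 mm long, 12 g; z along its axis. The four stand in the pan at the start.
- cap2_mid (a point): Centre of a black capacitor, a slippery cylinder 16 mm in diameter and 20 mm long, 12 g; z along its axis. The four stand in the pan at the start.
- cap3_mid (a point): Centre of a black capacitor, a slippery cylinder 16 mm in diameter and 20 mm long, 12 g; z along its axis. The four stand in the pan at the start.
- tin: Bystander: closed blue tin, 72 mm in diameter, 100 mm tall, origin under its centre. Leave alone.
- reel: Bystander: solder reel standing flat, 54 mm in diameter, 36 mm tall, origin under its centre. Leave alone.
- driver: Bystander: yellow screwdriver lying flat, 160 mm long along its x, about 30 mm thick, origin below its middle. Leave alone.
Mind the look-alikes: they are no part of the job. Leave any brown or purple look-alike of the pan alone.

How it is judged:
By the outcome, as a careful person would: the job done as asked, in the order asked, and still so for the second after the job is handed in, while the arm keeps its last pose, push and grip.
It also fails if it takes over 72 s, if anything falls off the work surface, if the arm or the gripper's body presses on something with over 40 N, if the wrist force passes 120 N, or if a joint passes its speed limit or range.

## Working session

There is one attempt and no reset: what is moved stays moved. The work goes in short steps, Python scripts to look and compute and a tool call to move; the robot and the scene stay as the last step left them, time stands still between calls to the robot, and variables do not carry over. Pictures are saved under pics/ and viewed, and the job is handed in when it is done.

Besides the shell and the picture viewer there is one more tool, called after "Call:" as name(argument=value, ...), one argument or row to a line, values as JSON. play_rows: Moves the arm, as the interface text tells. Its arguments: {"type":"object","properties":{"series":{"type":"array"},"force":{"type":"number"}},"required":["series"]}

```bash
mkdir -p pics; python3 - <<'E'
from bench import *
import cv2, numpy as np
print(get_state())
for n in("side","top"):
    d=get_image(n)
    cv2.imwrite(f"pics/{n}0.png",d["frame"][:,:,::-1])
    print(n,d["fx"],d["fy"],d["cx"],d["cy"],np.round(d["R"],4).tolist(),np.round(d["t"],4).tolist(), (-np.array(d["R"]).T@d["t"]).round(3))
E
```

```text
{'time': 0.0, 'joint_positions': array([-1.31588609,  0.32179832, -0.07007045,  1.45169588,  0.02264515,
        1.37081842, -0.05688756]), 'qd': array([ 0.00150283, -0.00073234, -0.0006133 , -0.00036214, -0.00047556,
        0.00224667, -0.00214317]), 'joint_torque': array([ 9.76675947e-04, -4.91312420e+01, -4.03412059e-01, -3.12520838e+01,
       -6.37270161e-02,  4.39820113e-02,  1.73934013e-04]), 'position': array([0.15495601, 0.63067185, 0.22146698]), 'tool_rot': array([-3.77279705e-01, -3.11877139e+00,  3.03461851e-03]), 'ft_force': array([-0.3818334 ,  0.86594179,  0.39949488]), 'torque': array([ 0.00684669, -0.01684365, -0.0292529 ]), 'grip_width': 1.000980158330452}
side 485.6435888216661 485.6435888216661 271.21614638405543 199.7105670106845 [[0.7416, -0.6708, -0.0051], [-0.4873, -0.5334, -0.6914], [0.4611, 0.5152, -0.7224]] [-0.3963, 0.3288, 0.9812] [ 0.002 -0.596  0.934]
top 530.2657027764483 530.2657027764483 272.9812126077323 221.6748995626193 [[-0.0108, -0.9999, 0.0024], [-0.9893, 0.0104, -0.1455], [0.1454, -0.004, -0.9894]] [-0.008, 0.551, 1.4745] [ 0.331 -0.008  1.539]
```

View pics/side0.png

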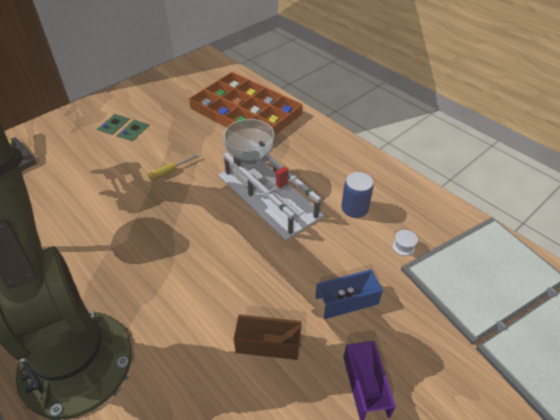

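View pics/top0.png

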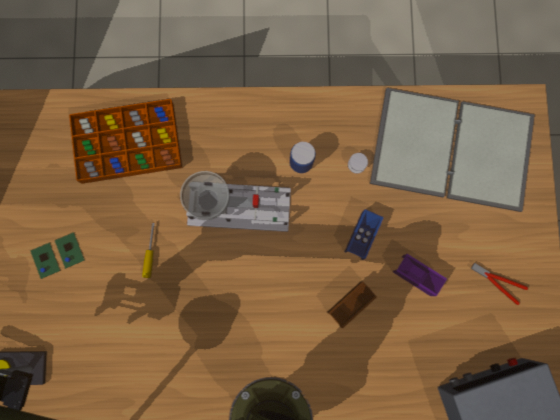

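```bash
cat > h.py <<'E'
import numpy as np, cv2
from bench import *
def ray(d,u,v,z):
    R=np.array(d["R"]);t=np.array(d["t"]);C=-R.T@t
    r=R.T@np.array([(u-d["cx"])/d["fx"],(v-d["cy"])/d["fy"],1])
    return C+r*(z-C[2])/r[2]
def proj(d,X):
    c=np.array(d["R"])@np.array(X)+d["t"]
    return np.array([d["fx"]*c[0]/c[2]+d["cx"],d["fy"]*c[1]/c[2]+d["cy"]])
def crop(d,u,v,w,h,s,name):
    u0=max(int(u-w/2),0);v0=max(int(v-h/2),0)
    im=d["frame"][v0:v0+h,u0:u0+w,::-1]
    cv2.imwrite(name,cv2.resize(im,None,fx=s,fy=s,interpolation=cv2.INTER_CUBIC))
    print(name,"origin",u0,v0,"scale",s)
E
python3 - <<'E'
from h import *
a=get_image("top");b=get_image("side")
crop(a,364,234,80,80,7,"pics/c1.png")
crop(b,348,292,90,80,7,"pics/c2.png")
crop(a,240,205,130,90,6,"pics/c3.png")
crop(b,270,175,130,130,4.5,"pics/c4.png")
def show(t,d,m):
    cs,_=cv2.findContours(m.astype(np.uint8),cv2.RETR_EXTERNAL,cv2.CHAIN_APPROX_NONE)
    for c in cs:
        if cv2.contourArea(c)>12: print(t,cv2.contourArea(c),cv2.boundingRect(c),cv2.minAreaRect(c))
for n,d in(("top",a),("side",b)):
    h=cv2.cvtColor(d["frame"],cv2.COLOR_RGB2HSV)
    show(n+" blue",d,(h[...,0]>105)&(h[...,0]<125)&(h[...,1]>120))
    show(n+" red",d,((h[...,0]<5)|(h[...,0]>175))&(h[...,1]>170)&(h[...,2]>90))
E
```

```text
pics/c1.png origin 324 194 scale 7
pics/c2.png origin 303 252 scale 7
pics/c3.png origin 175 160 scale 6
pics/c4.png origin 205 110 scale 4.5
top blue 207.5 (355, 210, 27, 26) ((368.1134033203125, 224.49485778808594), (19.697715759277344, 24.368310928344727), 23.96249008178711)
top blue 14.5 (116, 168, 7, 5) ((118.9411849975586, 169.7646942138672), (3.395498752593994, 6.305926322937012), 75.96376037597656)
top blue 57.5 (110, 158, 11, 10) ((114.80001068115234, 162.60000610351562), (10.733125686645508, 7.155416965484619), 63.43495178222656)
top blue 70.0 (155, 107, 13, 14) ((160.7971649169922, 113.83490753173828), (15.831958770751953, 7.381772041320801), 60.945396423339844)
top red 14.0 (509, 295, 10, 9) ((513.2950439453125, 299.2458801269531), (12.035467147827148, 2.0485901832580566), 39.80556869506836)
top red 45.5 (485, 273, 17, 16) ((495.25006103515625, 278.2500305175781), (21.920310974121094, 8.485280990600586), 45.0)
top red 40.5 (253, 195, 5, 12) ((255.0, 200.5), (11.0, 4.0), 90.0)
side blue 232.5 (357, 273, 25, 24) ((370.9420166015625, 289.0122985839844), (17.94269561767578, 26.91404151916504), 33.023868560791016)
side blue 26.0 (219, 108, 9, 6) ((223.00003051757812, 110.5000228881836), (4.949747562408447, 6.363960266113281), 45.0)
side blue 24.0 (283, 106, 8, 6) ((286.5000305175781, 108.5000228881836), (5.656853675842285, 5.656853675842285), 45.0)
```

View pics/c1.png

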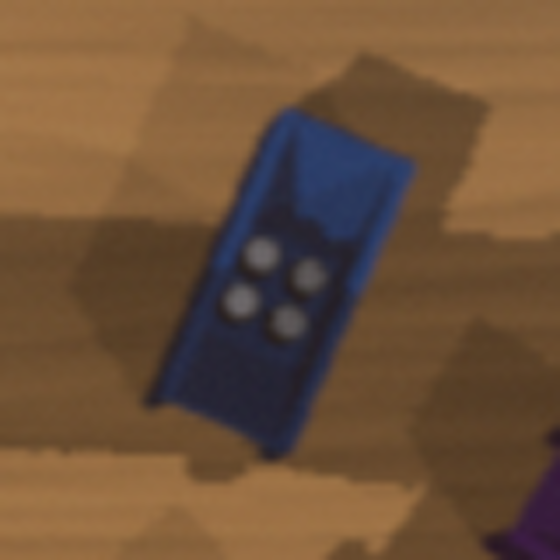

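View pics/c2.png

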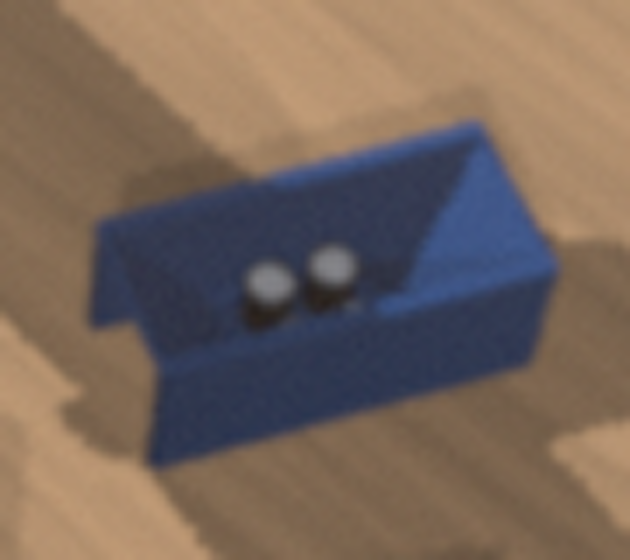

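View pics/c3.png

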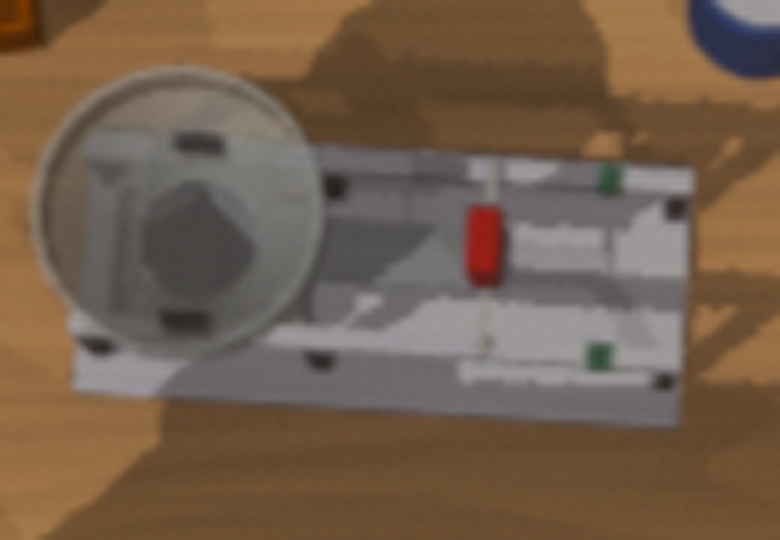

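View pics/c4.png

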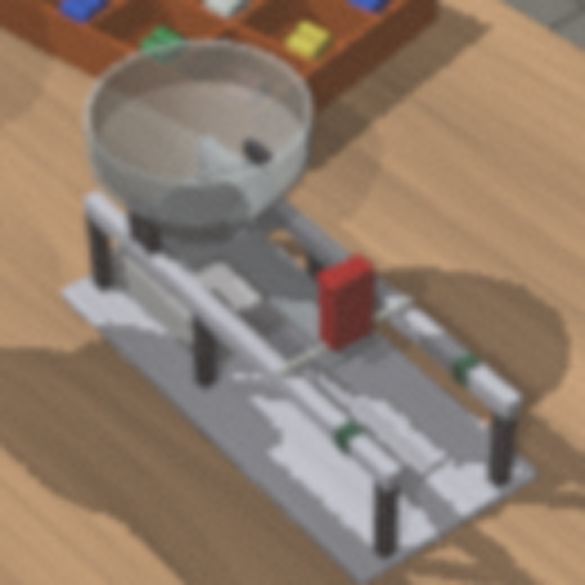

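The blue pan holding four capacitors sits at top (364,234) and side (348,292). Its look-alikes are purple (419,275) and brown (352,304), and the blue tin is at (302,157). I choose the blue pan, and both crops show it holding capacitors. The funnel centre is at about (205,195) and the red handle at (256,201), both in top.

```bash
python3 - <<'E'
from h import *
a=get_image("top");b=get_image("side")
T=np.array([ray(a,324+x/7,194+y/7,.055) for x,y in((290,110),(412,160),(285,455),(155,400))])
S=np.array([ray(b,303+x/7,252+y/7,.055) for x,y in((478,125),(553,268),(160,362),(100,222))])
for P in(T,S):
    e1=(P[0]+P[1])/2;e2=(P[2]+P[3])/2;v=e1-e2
    print(P.round(4).tolist(),"ctr",P.mean(0).round(4),"len",np.linalg.norm(v).round(4),"ang",np.degrees(np.arctan2(v[1],v[0])).round(1), "wid",np.linalg.norm(P[0]-P[1]).round(3))
print("caps",[ray(a,324+x/7,194+y/7,.026).round(4)[:2].tolist() for x,y in((262,256),(309,276),(240,301),(288,322))])
f=ray(a,175+178/6,160+212/6,.157);print("funnel top",f)
# side rim ellipse pts: left 88,right 312, top 42, bottom ~205? 
for u,v in((88,130),(312,130),(200,42)):
    print(ray(b,205+u/4.5,110+v/4.5,.157).round(4))
print("handle top", ray(a,175+485/6,160+245/6,.132).round(4), ray(b,205+345/4.5,110+272/4.5,.132).round(4))
print("plate",[ray(a,175+x/6,160+y/6,.006).round(4)[:2].tolist() for x,y in((694,166),(680,428),(72,391))])
print("plate side",[ray(b,205+x/4.5,110+y/4.5,.006).round(4)[:2].tolist() for x,y in((536,472),(365,583),(62,292))])
print("tin",ray(a,303,150,.1),"reel",ray(a,358,162,.036), "driver",ray(a,150,250,.015))
g=[ray(a,175+610/6,160+180/6,.078),ray(a,175+600/6,160+356/6,.078)];print("marks",g)
p=[ray(a,175+492/6,160+180/6,.083),ray(a,175+486/6,160+345/6,.083)];print("ptr",p)
E
```

```text
[[0.5803, -0.2767, 0.055], [0.5593, -0.3253, 0.055], [0.4404, -0.2696, 0.055], [0.463, -0.2182, 0.055]] ctr [ 0.5108 -0.2725  0.055 ] len 0.1312 ang -25.8 wid 0.053
[[0.5821, -0.2757, 0.055], [0.558, -0.3251, 0.055], [0.446, -0.2675, 0.055], [0.4684, -0.221, 0.055]] ctr [ 0.5136 -0.2723  0.055 ] len 0.1261 ang -26.4 wid 0.055
caps [[0.5245, -0.2682], [0.516, -0.2872], [0.5059, -0.2585], [0.4971, -0.2779]]
funnel top [0.60628064 0.16704865 0.157     ]
[0.5533 0.1948 0.157 ]
[0.6457 0.1101 0.157 ]
[0.652  0.2142 0.157 ]
handle top [0.5947 0.0321 0.132 ] [0.5984 0.0319 0.132 ]
plate [[0.6568, -0.0673], [0.527, -0.0584], [0.5483, 0.237]]
plate side [[0.6582, -0.0656], [0.5304, -0.059], [0.5505, 0.2354]]
tin [ 0.7440162 -0.09985    0.1      ] reel [ 0.72471853 -0.26355762  0.036     ] driver [0.47586875 0.34117475 0.015     ]
marks [array([ 0.63520542, -0.02505259,  0.078     ]), array([ 0.55190342, -0.01942114,  0.078     ])]
ptr [array([0.63473148, 0.03006659, 0.083     ]), array([0.55684988, 0.03334688, 0.083     ])]
```

```bash
cat >> h.py <<'E'
from scipy.spatial.transform import Rotation as Ro
def ori(yaw_y, tilt=0):
    # tool down with tool y (jaw) at yaw_y deg in world, then tilt deg about tool y
    a=np.radians(yaw_y); y=np.array([np.cos(a),np.sin(a),0]); z=np.array([0,0,-1.]); x=np.cross(y,z)
    return Ro.from_matrix(np.stack([x,y,z],1))*Ro.from_euler('y',tilt,degrees=True)
def rel(p,yaw,tilt=0,base=None):
    s=get_state() if base is None else base
    R0=Ro.from_rotvec(s["tool_rot"]); 
    d=R0.inv().apply(np.array(p)-s["position"]); w=np.degrees((R0.inv()*ori(yaw,tilt)).as_rotvec())
    print("shift",d.round(4).tolist(),"turn",w.round(2).tolist(),"rows>=",np.ceil(max(np.linalg.norm(d)/.0417,np.linalg.norm(w)/7.16)))
def st():
    s=get_state(); R=Ro.from_rotvec(s["tool_rot"]).as_matrix()
    print("t",s["time"],"p",s["position"].round(4),"q",s["joint_positions"].round(3),"F",s["ft_force"].round(1),"g",round(s["grip_width"],3))
    print("toolx",R[:,0].round(3),"y",R[:,1].round(3),"z",R[:,2].round(3),"yaw_y",np.degrees(np.arctan2(R[1,1],R[0,1])).round(1))
E
python3 -c "
from h import *
st(); rel((.45,.40,.30),64)"
```

```text
t 0.3 p [0.155  0.6311 0.2222] q [-1.316  0.321 -0.07   1.451  0.023  1.371 -0.057] F [0.9 0.2 0.9] g 1.002
toolx [-0.971  0.238 -0.   ] y [ 0.238  0.971 -0.001] z [-0.    -0.001 -1.   ] yaw_y 76.2
shift [-0.3416, -0.1541, -0.0777] turn [-0.03, 0.01, 12.21] rows>= 10.0
```

Call:
play_rows(
  series=[100,-0.1,-0.045,-0.078,0,0,4,100,-0.2,-0.09,-0.078,0,0,8,100,-0.342,-0.154,-0.078,0,0,12.2,100,-0.342,-0.154,-0.078,0,0,12.2,100,-0.342,-0.154,-0.078,0,0,12.2,100,-0.342,-0.154,-0.078,0,0,12.2,100,-0.342,-0.154,-0.078,0,0,12.2,100,-0.342,-0.154,-0.078,0,0,12.2,100,-0.342,-0.154,-0.078,0,0,12.2,100,-0.342,-0.154,-0.078,0,0,12.2],
  force=30,
)

```text
time: 1.13
position: [0.4572, 0.3935, 0.3019]
tool_rot: [0.721, 3.052, -0.001]
ft_force: [0.8, -1.0, -0.3]
grip_width: 0.999
```

```bash
python3 -c "
from h import *
st(); rel((.55,.02,.30),64)"
```

```text
t 1.1333 p [0.4572 0.3935 0.3019] q [-0.918  0.192  0.189  1.457 -0.031  1.493  0.377] F [ 0.8 -1.  -0.3] g 0.999
toolx [-0.894  0.448 -0.005] y [0.448 0.894 0.   ] z [ 0.005 -0.002 -1.   ] yaw_y 63.4
shift [-0.2502, -0.2925, 0.0031] turn [0.02, 0.3, -0.59] rows>= 10.0
```

Call:
play_rows(
  series=[100,-0.25,-0.292,0,0,0,0,100,-0.25,-0.292,0,0,0,0,100,-0.25,-0.292,0,0,0,0,100,-0.25,-0.292,0,0,0,0,100,-0.25,-0.292,0,0,0,0,100,-0.25,-0.292,0,0,0,0,100,-0.25,-0.292,0,0,0,0,100,-0.25,-0.292,0,0,0,0,100,-0.25,-0.292,0,0,0,0,100,-0.25,-0.292,0,0,0,0],
)

```text
time: 1.97
position: [0.548, 0.0189, 0.3011]
tool_rot: [0.723, 3.055, -0.005]
ft_force: [-1.0, -0.6, 0.5]
grip_width: 1.002
```

```bash
python3 -c "
from h import *
st(); rel((.512,-.2725,.15),64)"
```

```text
t 1.9667 p [0.548  0.0189 0.3011] q [-0.541  0.071  0.485  1.599 -0.029  1.478  1.052] F [-1.  -0.6  0.5] g 1.002
toolx [-0.894  0.448 -0.003] y [ 0.448  0.894 -0.003] z [ 0.002 -0.004 -1.   ] yaw_y 63.4
shift [-0.0979, -0.2762, 0.1522] turn [-0.15, 0.18, -0.63] rows>= 8.0
```

Call:
play_rows(
  series=[100,-0.098,-0.276,0.1,0,0,-0.6,100,-0.098,-0.276,0.1,0,0,-0.6,100,-0.098,-0.276,0.1,0,0,-0.6,100,-0.098,-0.276,0.1,0,0,-0.6,100,-0.098,-0.276,0.1,0,0,-0.6,100,-0.098,-0.276,0.1,0,0,-0.6,100,-0.098,-0.276,0.1,0,0,-0.6,100,-0.098,-0.276,0.152,0,0,-0.6,100,-0.098,-0.276,0.152,0,0,-0.6,100,-0.098,-0.276,0.152,0,0,-0.6],
)

```text
time: 2.8
position: [0.5107, -0.2635, 0.1441]
tool_rot: [-0.695, -3.056, 0.0]
ft_force: [-0.1, -0.1, -0.1]
grip_width: 1.002
```

```bash
python3 -c "
from h import *
st(); rel((.512,-.2725,.0085),64)
crop(get_image('top'),364,234,100,100,6,'pics/d1.png')
crop(get_image('side'),348,272,140,130,5,'pics/d2.png')"
```

```text
t 2.8 p [ 0.5107 -0.2635  0.1441] q [-0.176  0.257  0.703  1.759 -0.175  1.197  1.7  ] F [-0.1 -0.1 -0.1] g 1.002
toolx [-0.902  0.432  0.008] y [ 0.432  0.902 -0.002] z [-0.008  0.002 -1.   ] yaw_y 64.4
shift [-0.0062, -0.0073, 0.1356] turn [-0.12, -0.45, 0.39] rows>= 4.0
pics/d1.png origin 314 184 scale 6
pics/d2.png origin 278 207 scale 5
```

View pics/d1.png

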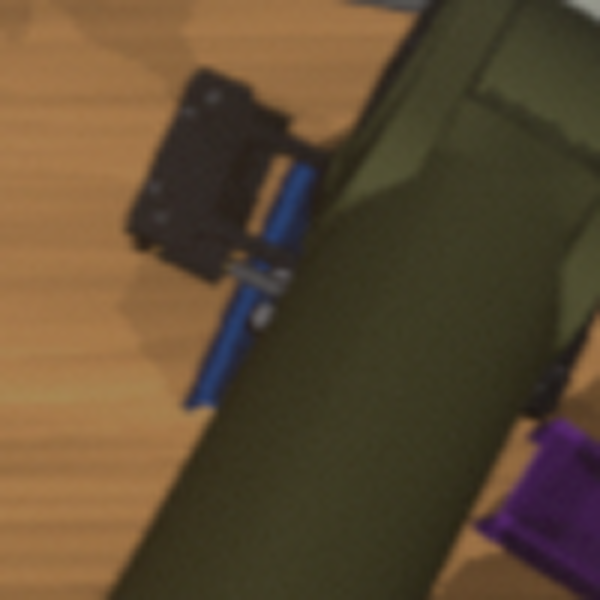

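View pics/d2.png

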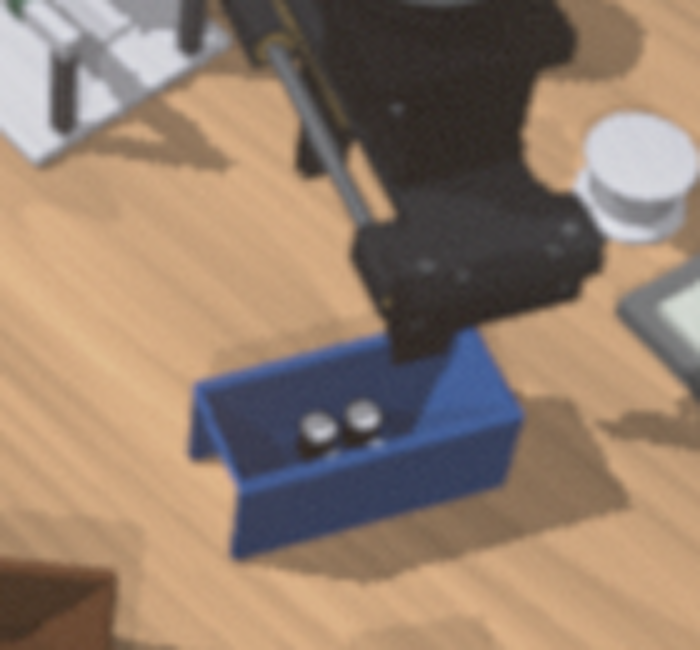

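Call:
play_rows(
  series=[100,-0.006,-0.008,0.03,0,0,0,100,-0.006,-0.008,0.06,0,0,0,100,-0.006,-0.008,0.08,0,0,0,100,-0.006,-0.008,0.08,0,0,0,100,-0.006,-0.008,0.08,0,0,0],
)

```text
time: 3.32
position: [0.5175, -0.2716, 0.0697]
tool_rot: [0.687, 3.065, 0.001]
ft_force: [0.4, 0.2, 0.5]
grip_width: 1.004
```

```bash
python3 -c "
from h import *
st(); rel((.512,-.2725,.0085),64)"
```

```text
t 3.3167 p [ 0.5175 -0.2716  0.0697] q [-0.129  0.358  0.677  1.814 -0.256  1.058  1.773] F [0.4 0.2 0.5] g 1.004
toolx [-0.904  0.427 -0.001] y [0.427 0.904 0.001] z [ 0.001  0.    -1.   ] yaw_y 64.7
shift [0.0047, -0.0032, 0.0612] turn [0.03, 0.04, 0.73] rows>= 2.0
```

Call:
play_rows(
  series=[100,0.005,-0.003,0.02,0,0,0.7,100,0.005,-0.003,0.04,0,0,0.7,100,0.005,-0.003,0.055,0,0,0.7,100,0.005,-0.003,0.061,0,0,0.7,100,0.005,-0.003,0.061,0,0,0.7,100,0.005,-0.003,0.061,0,0,0.7],
)

```text
time: 3.82
position: [0.5121, -0.2736, 0.0095]
tool_rot: [0.707, 3.058, -0.0]
ft_force: [0.4, -0.3, 0.2]
grip_width: 1.001
```

```bash
python3 -c "
from h import *
st(); rel((.512,-.2725,.0085),64)
crop(get_image('side'),348,272,140,130,5,'pics/e2.png')"
```

```text
t 3.8167 p [ 0.5121 -0.2736  0.0095] q [-0.095  0.431  0.648  1.865 -0.317  0.946  1.812] F [ 0.4 -0.3  0.2] g 1.001
toolx [-0.898  0.439 -0.003] y [0.439 0.898 0.001] z [ 0.003 -0.001 -1.   ] yaw_y 63.9
shift [0.0006, 0.0009, 0.001] turn [0.03, 0.17, -0.05] rows>= 1.0
pics/e2.png origin 278 207 scale 5
```

View pics/e2.png

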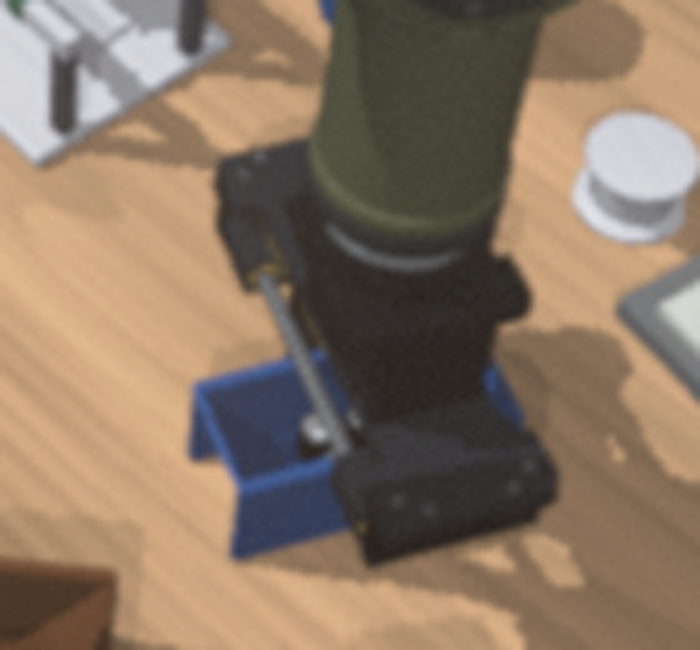

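The fingers straddle the pan's walls, and the capacitors stand inside at (315,435) in the crop. Closing now.

Call:
play_rows(
  series=[55,0,0,0,0,0,0,55,0,0,0,0,0,0,55,0,0,0,0,0,0,55,0,0,0,0,0,0,55,0,0,0,0,0,0,55,0,0,0,0,0,0,55,0,0,0,0,0,0,55,0,0,0,0,0,0],
  force=30,
)

```text
time: 4.53
position: [0.5109, -0.2729, 0.0078]
tool_rot: [0.709, 3.06, 0.001]
ft_force: [1.2, 1.7, 2.9]
grip_width: 0.665
```

```bash
python3 -c "
from h import *
st()"
```

```text
t 4.5333 p [ 0.5109 -0.2729  0.0078] q [-0.095  0.433  0.648  1.868 -0.318  0.945  1.813] F [1.2 1.7 2.9] g 0.665
toolx [-0.898  0.44  -0.   ] y [0.44  0.898 0.001] z [ 0.001  0.001 -1.   ] yaw_y 63.9
```

Call:
play_rows(
  series=[55,0,0,-0.015,0,0,0,55,0,0,-0.035,0,0,0,55,0,0,-0.06,0,0,0,55,0,0,-0.09,0,0,0,55,0,0,-0.12,0,0,0,55,0,0,-0.15,0,0,0,55,0,0,-0.18,0,0,0,55,0,0,-0.21,0,0,0,55,0,0,-0.24,0,0,0,55,0,0,-0.25,0,0,0],
)

```text
time: 5.37
position: [0.5115, -0.2748, 0.2616]
tool_rot: [0.709, 3.055, -0.001]
ft_force: [0.5, 0.2, -1.4]
grip_width: 0.666
```

```bash
python3 -c "
from h import *
st()
rel((.58,-.08,.28),30)"
```

```text
t 5.3667 p [ 0.5115 -0.2748  0.2616] q [-0.195  0.176  0.734  1.599 -0.12   1.407  1.666] F [ 0.5  0.2 -1.4] g 0.666
toolx [-0.898  0.44  -0.006] y [0.441 0.898 0.   ] z [ 0.005 -0.002 -1.   ] yaw_y 63.9
shift [0.0242, 0.205, -0.0185] turn [0.12, 0.31, 33.86] rows>= 5.0
```

Call:
play_rows(
  series=[55,0.002,0.015,-0.002,0,0,2,55,0.005,0.038,-0.004,0,0,6,55,0.008,0.065,-0.006,0,0,10,55,0.011,0.092,-0.008,0,0,14,55,0.014,0.12,-0.01,0,0,19,55,0.017,0.147,-0.013,0,0,24,55,0.02,0.172,-0.015,0,0,28,55,0.023,0.192,-0.017,0,0,32,55,0.024,0.205,-0.018,0,0,34,55,0.024,0.205,-0.018,0,0,34],
)

```text
time: 6.2
position: [0.5797, -0.0743, 0.2738]
tool_rot: [-1.565, -2.721, 0.0]
ft_force: [-0.3, 0.4, -1.4]
grip_width: 0.665
```

```bash
python3 -c "
from h import *
st()
rel((.59,.1,.32),12)"
```

```text
t 6.2 p [ 0.5797 -0.0743  0.2738] q [-0.483  0.18   0.652  1.561 -0.111  1.439  0.703] F [-0.3  0.4 -1.4] g 0.665
toolx [-0.503  0.864  0.002] y [ 0.864  0.503 -0.001] z [-0.002  0.001 -1.   ] yaw_y 30.2
shift [0.1455, 0.0965, -0.046] turn [-0.08, -0.1, 18.2] rows>= 5.0
```

Call:
play_rows(
  series=[55,0.008,0.006,-0.003,0,0,1,55,0.022,0.016,-0.007,0,0,3,55,0.04,0.028,-0.012,0,0,5,55,0.06,0.04,-0.02,0,0,8,55,0.08,0.054,-0.028,0,0,10,55,0.1,0.068,-0.035,0,0,13,55,0.12,0.08,-0.04,0,0,15,55,0.135,0.09,-0.044,0,0,17,55,0.146,0.096,-0.046,0,0,18,55,0.146,0.096,-0.046,0,0,18],
)

```text
time: 7.03
position: [0.5892, 0.0983, 0.3205]
tool_rot: [-1.973, -2.443, 0.001]
ft_force: [-0.3, 0.7, -1.8]
grip_width: 0.668
```

Call:
play_rows(
  series=[55,0,0,0,0,2,0,55,0,0,0,0,5,0,55,0,0,0,0,8,0,55,0,0,0,0,8,0],
)

```text
time: 7.37
position: [0.5897, 0.0895, 0.3205]
tool_rot: [-1.918, -2.347, -0.131]
ft_force: [-0.3, -2.3, -1.7]
grip_width: 0.663
```

```bash
python3 -c "
from h import *
st()
cv2.imwrite('pics/f1.png',get_image('side')['frame'][:,:,::-1])"
```

```text
t 7.3667 p [0.5897 0.0895 0.3205] q [-0.612  0.207  0.6    1.444 -0.252  1.553  0.188] F [-0.3 -2.3 -1.7] g 0.663
toolx [-0.197  0.971  0.138] y [ 0.98   0.199 -0.001] z [-0.029  0.135 -0.99 ] yaw_y 11.5
```

View pics/f1.png

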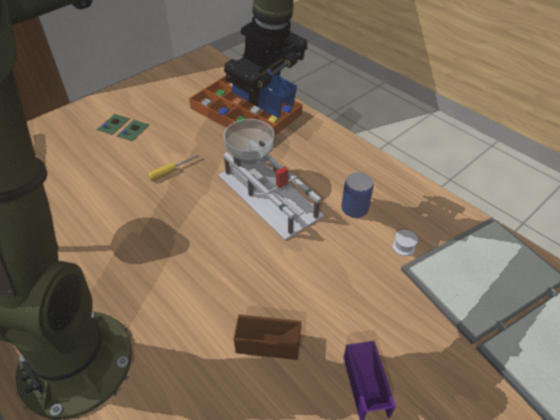

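```bash
cat >> h.py <<'E'
FUN=np.array([.6075,.167])
def pourpose(th,e_lip,zc,yaw=12):
    a=np.radians(yaw);e=np.array([-np.sin(a),np.cos(a),0]);t=np.radians(th)
    lip_e=.064*np.cos(t)+.0275*np.sin(t)
    c=np.array([*FUN,zc])+e*(e_lip-lip_e)
    R=ori(yaw,-th); return c+.019*R.as_matrix()[:,2],R
def rows(poses,g=55,base=None):
    s=base or get_state();R0=Ro.from_rotvec(s["tool_rot"]);prev=np.zeros(3)
    for p,R in poses:
        d=R0.inv().apply(p-s["position"]);w=np.degrees((R0.inv()*R).as_rotvec())
        print(g,*d.round(3),*w.round(1),"step",round(np.linalg.norm(d-prev),3),sep=", ");prev=d
E
python3 -c "
from h import *
p0=get_state()['position']
P=[]
import numpy as np
pe,_=pourpose(40,-.025,.31)
print(pe)
for i in range(1,11):
    f=i/10;f=f*f*(3-2*f)
    th=-8+48*f
    P.append((p0+(pe-p0)*f,ori(12,-th)))
rows(P)"
```

```text
[0.62910545 0.06535436 0.29544516]
55, -0.001, 0.001, 0.001, -0.0, -1.2, -0.4, step, 0.001
55, -0.004, 0.003, 0.002, -0.0, -4.8, -0.4, step, 0.004
55, -0.008, 0.007, 0.004, -0.1, -10.2, -0.4, step, 0.006
55, -0.013, 0.012, 0.007, -0.1, -16.7, -0.4, step, 0.007
55, -0.018, 0.017, 0.01, -0.1, -23.9, -0.4, step, 0.008
55, -0.023, 0.022, 0.013, -0.1, -31.0, -0.4, step, 0.008
55, -0.028, 0.026, 0.016, -0.2, -37.5, -0.4, step, 0.007
55, -0.032, 0.03, 0.018, -0.2, -42.9, -0.4, step, 0.006
55, -0.035, 0.033, 0.02, -0.2, -46.5, -0.4, step, 0.004
55, -0.036, 0.034, 0.02, -0.2, -47.8, -0.4, step, 0.001
```

Call:
play_rows(
  series=[55,-0.002,0.002,0.001,0,-3,0,55,-0.006,0.005,0.003,0,-8,0,55,-0.01,0.009,0.005,0,-13,0,55,-0.014,0.012,0.007,0,-18,0,55,-0.018,0.016,0.01,0,-23.5,0,55,-0.022,0.02,0.012,0,-29,0,55,-0.026,0.024,0.014,0,-34.5,0,55,-0.03,0.028,0.017,0,-40,0,55,-0.034,0.032,0.019,0,-45,0,55,-0.036,0.034,0.02,0,-48,0],
)

```text
time: 8.25
position: [0.6294, 0.0732, 0.295]
tool_rot: [1.59, 1.973, -0.585]
ft_force: [-0.2, 1.6, -2.3]
grip_width: 0.668
```

Call:
play_rows(
  series=[55,0,0,0,0,0,0,55,0,0,0,0,0,0],
)

```text
time: 8.42
position: [0.6292, 0.0717, 0.2958]
tool_rot: [1.596, 1.974, -0.583]
ft_force: [-0.1, 0.5, -1.1]
grip_width: 0.666
```

```bash
python3 -c "
from h import *
st()
b=get_image('side');a=get_image('top')
crop(b,260,100,180,160,4,'pics/g1.png')
crop(a,210,190,150,120,5,'pics/g2.png')
"
```

```text
t 8.4167 p [0.6292 0.0717 0.2958] q [-0.966  0.371  0.58   1.476  0.484  1.511 -0.261] F [-0.1  0.5 -1.1] g 0.666
toolx [-0.161  0.749 -0.643] y [ 0.978  0.209 -0.002] z [ 0.133 -0.629 -0.766] yaw_y 12.0
pics/g1.png origin 170 20 scale 4
pics/g2.png origin 135 130 scale 5
```

View pics/g1.png

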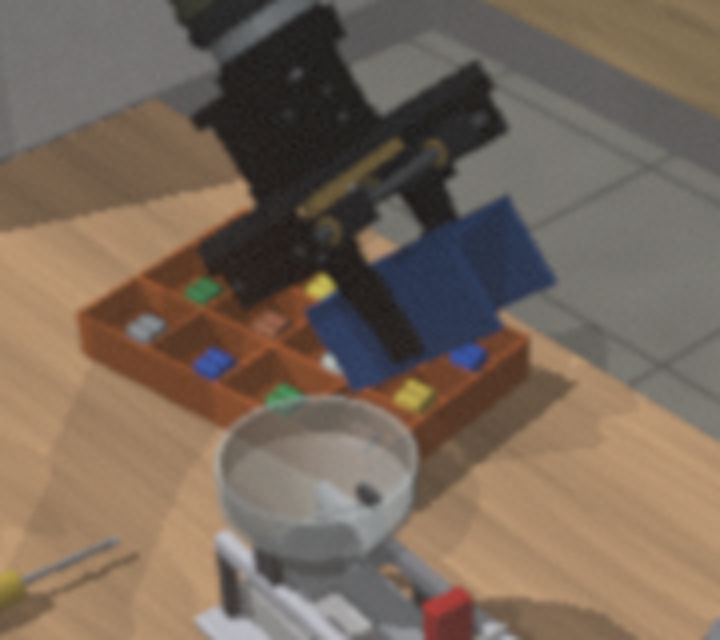

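View pics/g2.png

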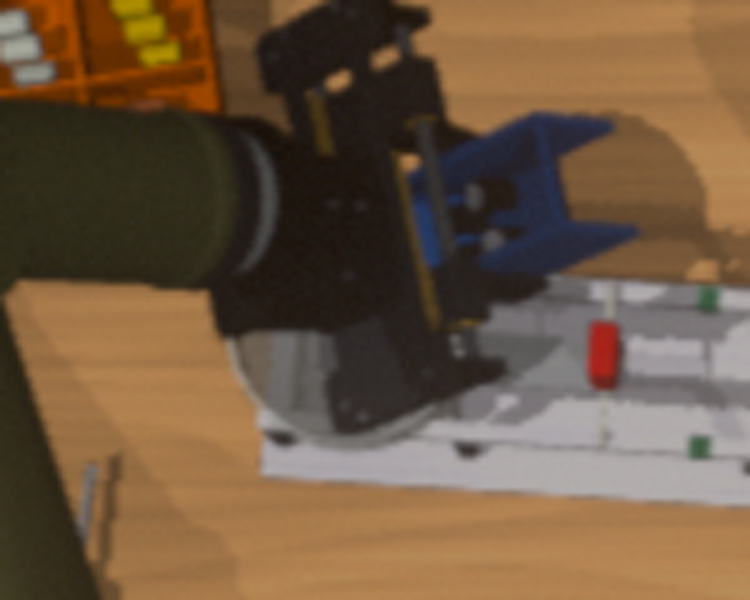

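```bash
python3 -c "
from h import *
P=[]
for i in range(1,9):
    f=i/8
    P.append(pourpose(40+10*f,-.025,.31-.072*f))
rows(P)"
```

```text
55, 0.004, -0.002, 0.011, -0.0, -1.3, -0.2, step, 0.012
55, 0.01, -0.002, 0.017, -0.0, -2.6, -0.2, step, 0.009
55, 0.016, -0.002, 0.024, -0.0, -3.8, -0.2, step, 0.009
55, 0.021, -0.002, 0.031, -0.1, -5.1, -0.2, step, 0.009
55, 0.027, -0.002, 0.037, -0.1, -6.3, -0.2, step, 0.009
55, 0.033, -0.002, 0.043, -0.1, -7.6, -0.2, step, 0.009
55, 0.039, -0.002, 0.05, -0.1, -8.8, -0.2, step, 0.009
55, 0.045, -0.002, 0.056, -0.1, -10.1, -0.2, step, 0.009
```

Call:
play_rows(
  series=[55,0.004,-0.002,0.011,0,-1.3,0,55,0.01,-0.002,0.017,0,-2.6,0,55,0.016,-0.002,0.024,0,-3.8,0,55,0.021,-0.002,0.031,0,-5,0,55,0.027,-0.002,0.037,0,-6.3,0,55,0.033,-0.002,0.043,0,-7.6,0,55,0.039,-0.002,0.05,0,-8.8,0,55,0.045,-0.002,0.056,0,-10,0,55,0.045,-0.002,0.056,0,-10,0,55,0.045,-0.002,0.056,0,-10,0],
)

```text
time: 9.35
position: [0.6276, 0.0692, 0.224]
tool_rot: [1.492, 1.843, -0.699]
ft_force: [-0.2, 0.1, -0.8]
grip_width: 0.666
```

```bash
python3 -c "
from h import *
st()
b=get_image('side');a=get_image('top')
crop(b,260,110,180,160,4,'pics/h1.png')
crop(a,210,190,150,120,5,'pics/h2.png')
P=[]
for i in range(1,11):
    f=i/10
    P.append(pourpose(50+16*f,-.025,.238))
rows(P)
"
```

```text
t 9.35 p [0.6276 0.0692 0.224 ] q [-1.024  0.49   0.581  1.578  0.581  1.437 -0.422] F [-0.2  0.1 -0.8] g 0.666
toolx [-0.134  0.627 -0.767] y [ 0.978  0.207 -0.002] z [ 0.158 -0.751 -0.642] yaw_y 12.0
pics/h1.png origin 170 30 scale 4
pics/h2.png origin 135 130 scale 5
55, -0.001, 0.0, 0.0, -0.1, -1.6, -0.1, step, 0.001
55, -0.001, 0.0, -0.001, -0.1, -3.2, -0.1, step, 0.001
55, -0.001, 0.0, -0.002, -0.1, -4.8, -0.1, step, 0.001
55, -0.0, 0.0, -0.002, -0.1, -6.4, -0.1, step, 0.001
55, -0.0, 0.0, -0.003, -0.1, -8.0, -0.1, step, 0.001
55, -0.0, 0.0, -0.004, -0.1, -9.6, -0.1, step, 0.001
55, 0.0, 0.0, -0.005, -0.1, -11.2, -0.1, step, 0.001
55, 0.0, 0.0, -0.006, -0.1, -12.8, -0.1, step, 0.001
55, 0.001, 0.0, -0.007, -0.1, -14.4, -0.1, step, 0.001
55, 0.001, 0.0, -0.008, -0.1, -16.0, -0.1, step, 0.001
```

View pics/h1.png

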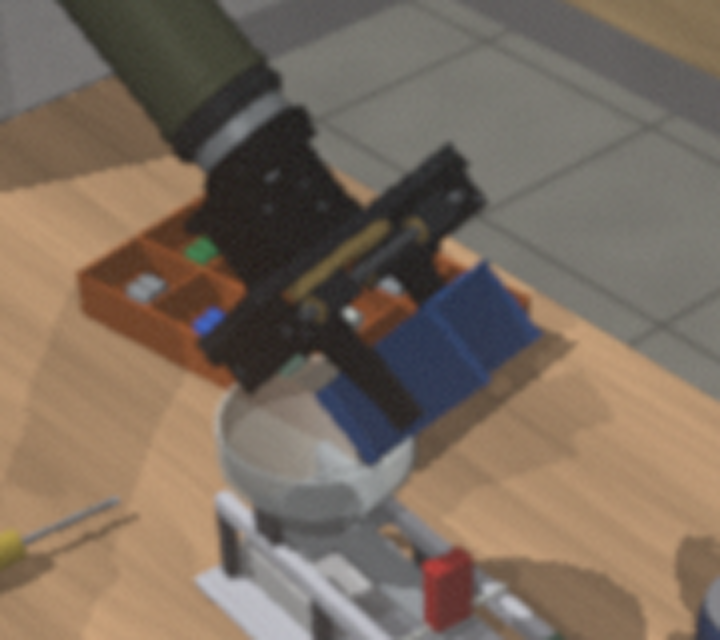

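View pics/h2.png

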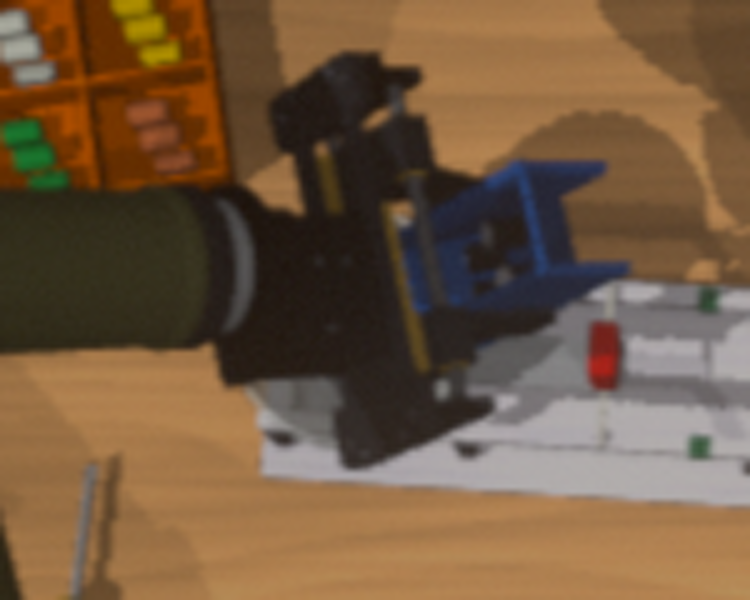

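The lip hangs over the funnel mouth, around (345,425) in the side crop, and the capacitors rest at the lower end. Now pour slowly.

Call:
play_rows(
  series=[55,0,0,0,0,-2,0,55,0,0,-0.001,0,-4,0,55,0,0,-0.002,0,-6,0,55,0,0,-0.003,0,-8,0,55,0,0,-0.004,0,-10,0,55,0,0,-0.005,0,-12,0,55,0,0,-0.006,0,-14,0,55,0,0,-0.007,0,-16,0,55,0,0,-0.007,0,-16,0,55,0,0,-0.007,0,-16,0],
)

```text
time: 10.28
position: [0.6267, 0.0745, 0.2288]
tool_rot: [1.32, 1.63, -0.86]
ft_force: [0.3, 0.7, -2.3]
grip_width: 0.664
```

```bash
python3 -c "
from h import *
st()
b=get_image('side');a=get_image('top')
crop(b,260,110,180,160,4,'pics/i1.png')
crop(a,210,190,150,120,5,'pics/i2.png')
P=[]
for i in range(1,11):
    f=i/10
    P.append(pourpose(66+18*f,-.025,.238))
rows(P)
"
```

```text
t 10.2833 p [0.6267 0.0745 0.2288] q [-1.108  0.636  0.609  1.575  0.719  1.518 -0.538] F [ 0.3  0.7 -2.3] g 0.664
toolx [-0.085  0.397 -0.914] y [ 0.978  0.207 -0.001] z [ 0.189 -0.894 -0.406] yaw_y 12.0
pics/i1.png origin 170 30 scale 4
pics/i2.png origin 135 130 scale 5
55, 0.0, 0.0, -0.003, -0.1, -1.8, -0.1, step, 0.003
55, 0.0, 0.0, -0.005, -0.1, -3.6, -0.1, step, 0.001
55, 0.0, 0.0, -0.006, -0.1, -5.4, -0.1, step, 0.002
55, 0.001, 0.0, -0.008, -0.1, -7.2, -0.1, step, 0.002
55, 0.001, 0.0, -0.009, -0.1, -9.0, -0.1, step, 0.002
55, 0.001, 0.0, -0.011, -0.1, -10.8, -0.1, step, 0.002
55, 0.001, 0.0, -0.013, -0.1, -12.6, -0.1, step, 0.002
55, 0.001, 0.0, -0.015, -0.1, -14.4, -0.1, step, 0.002
55, 0.001, 0.0, -0.017, -0.1, -16.2, -0.1, step, 0.002
55, 0.001, 0.0, -0.018, -0.1, -18.0, -0.1, step, 0.002
```

View pics/i1.png

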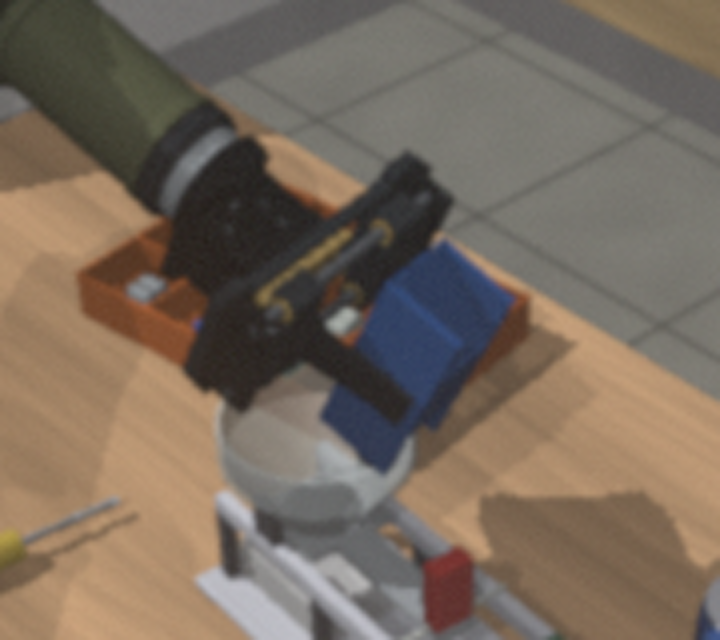

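View pics/i2.png

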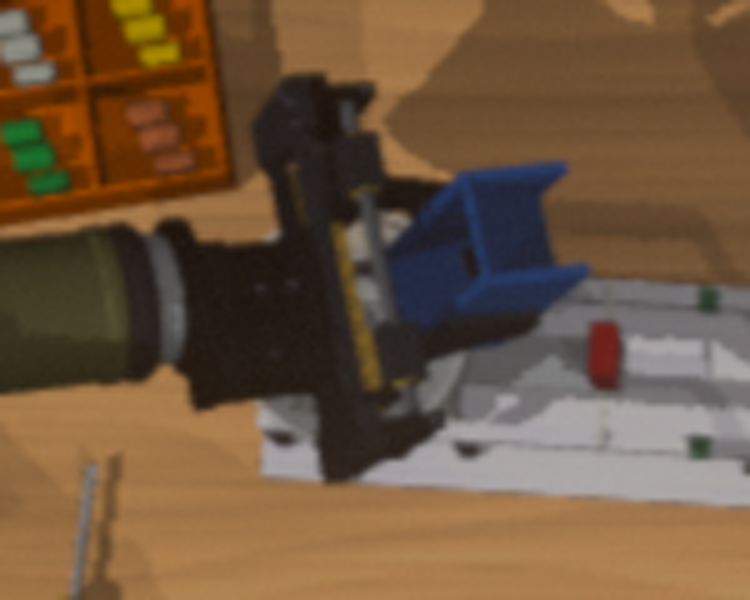

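Call:
play_rows(
  series=[55,0,0,-0.002,0,-2,0,55,0,0,-0.004,0,-4,0,55,0,0,-0.006,0,-6,0,55,0,0,-0.008,0,-8,0,55,0,0,-0.01,0,-10,0,55,0,0,-0.012,0,-12,0,55,0,0,-0.013,0,-14,0,55,0,0,-0.015,0,-16,0,55,0,0,-0.017,0,-18,0,55,0,0,-0.017,0,-18,0],
)

```text
time: 11.22
position: [0.6231, 0.0901, 0.2345]
tool_rot: [1.118, 1.384, -1.014]
ft_force: [0.7, 0.3, -3.3]
grip_width: 0.663
```

Call:
play_rows(
  series=[55,0,0,0,0,0,0,55,0,0,0,0,0,0,55,0,0,0,0,0,0,55,0,0,0,0,0,0],
)

```text
time: 11.55
position: [0.6238, 0.0888, 0.237]
tool_rot: [1.124, 1.384, -1.01]
ft_force: [0.8, 0.3, -1.1]
grip_width: 0.665
```

```bash
python3 -c "
from h import *
st()
b=get_image('side');a=get_image('top')
crop(b,260,110,180,160,4,'pics/j1.png')
crop(a,210,190,150,120,5,'pics/j2.png')
"
```

```text
t 11.55 p [0.6238 0.0888 0.237 ] q [-1.17   0.826  0.64   1.552  0.834  1.627 -0.628] F [ 0.8  0.3 -1.1] g 0.665
toolx [-0.021  0.103 -0.994] y [0.979 0.206 0.001] z [ 0.205 -0.973 -0.105] yaw_y 11.9
pics/j1.png origin 170 30 scale 4
pics/j2.png origin 135 130 scale 5
```

View pics/j1.png

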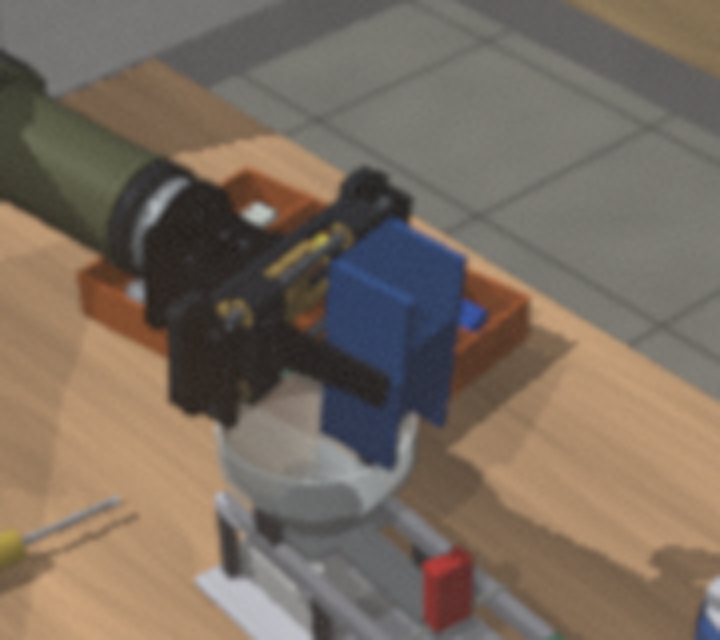

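View pics/j2.png

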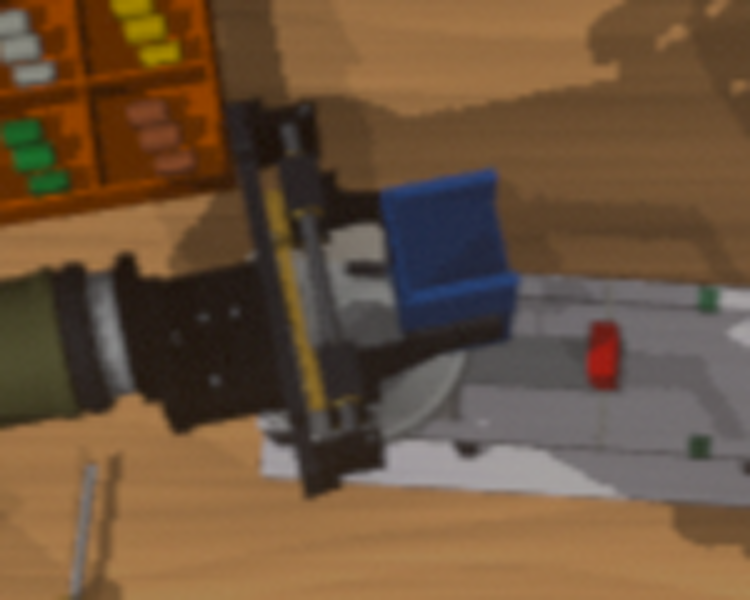

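Call:
play_rows(
  series=[55,0,0,0,0,-3,0,55,0,0,0,0,-5,0,55,0,0,0,0,-5,0,55,0,0,0,0,-3,0,55,0,0,0,0,-5,0,55,0,0,0,0,-5,0,55,-0.02,0,0,0,-5,0,55,-0.05,0,0,0,0,0,55,-0.09,0,0,0,0,0,55,-0.09,0,0,0,0,0],
)

```text
time: 12.48
position: [0.6273, 0.0779, 0.3356]
tool_rot: [1.132, 1.374, -1.002]
ft_force: [1.3, -0.3, -0.5]
grip_width: 0.664
```

```bash
python3 -c "
from h import *
st()
b=get_image('side');a=get_image('top')
crop(b,255,120,160,140,5,'pics/k1.png')
crop(a,210,190,150,120,5,'pics/k2.png')
"
```

```text
t 12.4833 p [0.6273 0.0779 0.3356] q [-1.195  0.699  0.698  1.533  0.909  1.678 -0.514] F [ 1.3 -0.3 -0.5] g 0.664
toolx [-0.009  0.105 -0.994] y [0.979 0.203 0.013] z [ 0.204 -0.973 -0.105] yaw_y 11.7
pics/k1.png origin 175 50 scale 5
pics/k2.png origin 135 130 scale 5
```

View pics/k1.png

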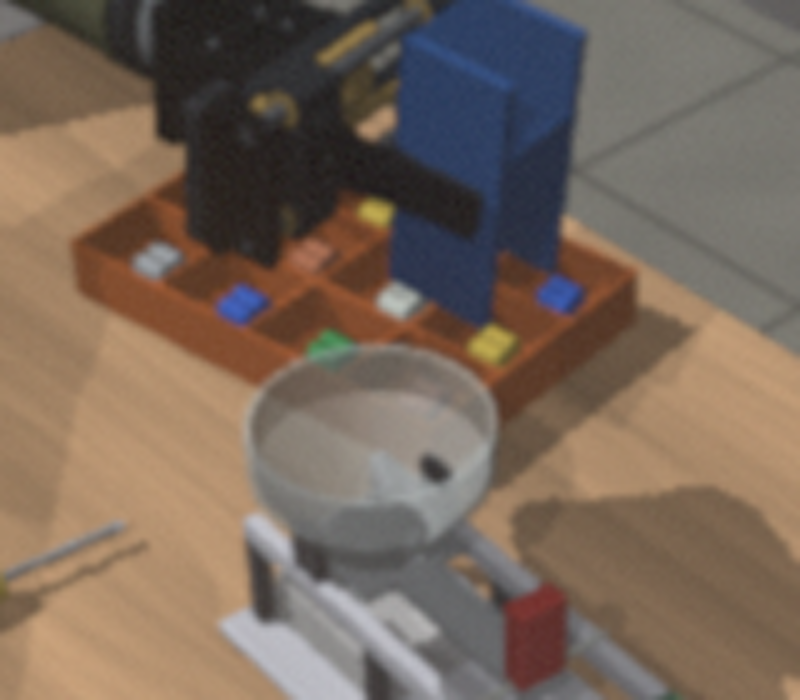

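View pics/k2.png

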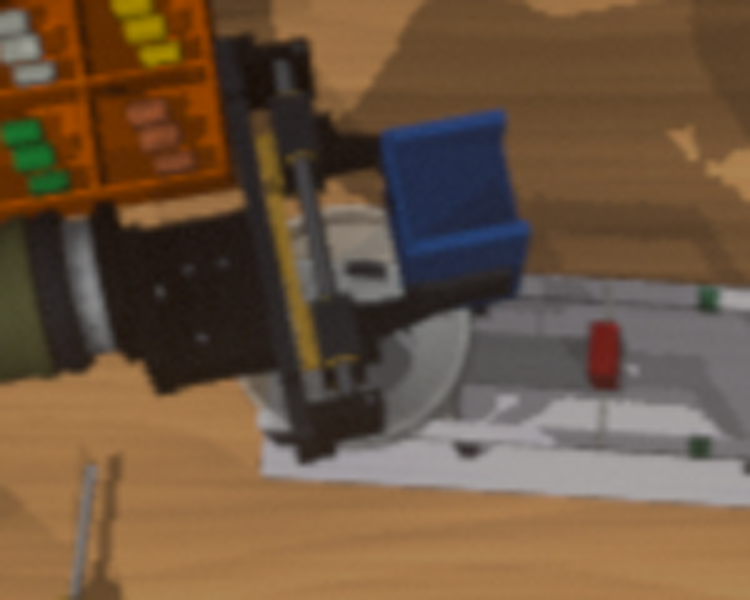

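```bash
python3 -c "
from h import *
p0=get_state()['position']; pe=np.array([.60,-.03,.32])
P=[]
for i in range(1,11):
    f=i/10
    P.append((p0+(pe-p0)*f,ori(12,-(84-54*f))))
rows(P)
"
```

```text
55, -0.0, -0.005, 0.01, -0.1, 5.2, -0.3, step, 0.011
55, -0.001, -0.01, 0.02, -0.1, 10.6, -0.3, step, 0.011
55, -0.001, -0.014, 0.031, -0.1, 16.0, -0.3, step, 0.011
55, -0.001, -0.019, 0.041, -0.1, 21.4, -0.3, step, 0.011
55, -0.002, -0.024, 0.051, -0.1, 26.8, -0.3, step, 0.011
55, -0.002, -0.029, 0.061, -0.1, 32.2, -0.3, step, 0.011
55, -0.003, -0.033, 0.071, -0.1, 37.6, -0.3, step, 0.011
55, -0.003, -0.038, 0.081, -0.1, 43.0, -0.3, step, 0.011
55, -0.003, -0.043, 0.092, -0.0, 48.4, -0.3, step, 0.011
55, -0.004, -0.048, 0.102, -0.0, 53.8, -0.3, step, 0.011
```

Call:
play_rows(
  series=[55,0,-0.005,0.01,0,5,0,55,0,-0.01,0.02,0,10.5,0,55,0,-0.014,0.031,0,16,0,55,0,-0.019,0.041,0,21.5,0,55,0,-0.024,0.051,0,27,0,55,0,-0.029,0.061,0,32,0,55,0,-0.033,0.071,0,37.5,0,55,0,-0.038,0.081,0,43,0,55,0,-0.043,0.092,0,48.5,0,55,0,-0.048,0.102,0,54,0],
)

```text
time: 13.42
position: [0.5986, -0.0289, 0.3141]
tool_rot: [1.701, 2.101, -0.454]
ft_force: [0.4, -0.2, -1.5]
grip_width: 0.663
```

```bash
python3 -c "
from h import *
st()
b=get_image('side');a=get_image('top')
crop(b,265,130,160,140,5,'pics/l1.png')
crop(a,220,190,150,120,5,'pics/l2.png')
p0=get_state()['position']; pe=np.array([.57,-.13,.30])
P=[]
for i in range(1,11):
    f=i/10
    P.append((p0+(pe-p0)*f,ori(12+24*f,-30*(1-min(1,f*1.2)))))
rows(P)
"
```

```text
t 13.4167 p [ 0.5986 -0.0289  0.3141] q [-0.916  0.177  0.698  1.587  0.409  1.441 -0.074] F [ 0.4 -0.2 -1.5] g 0.663
toolx [-0.181  0.849 -0.496] y [ 0.978  0.207 -0.002] z [ 0.101 -0.486 -0.868] yaw_y 12.0
pics/l1.png origin 185 60 scale 5
pics/l2.png origin 145 130 scale 5
55, -0.007, -0.005, 0.006, -1.4, 3.6, -2.9, step, 0.01
55, -0.013, -0.009, 0.012, -2.4, 7.2, -5.1, step, 0.01
55, -0.02, -0.014, 0.017, -3.2, 10.8, -7.3, step, 0.01
55, -0.026, -0.018, 0.023, -3.9, 14.3, -9.6, step, 0.01
55, -0.033, -0.023, 0.029, -4.5, 17.9, -12.0, step, 0.01
55, -0.039, -0.028, 0.035, -4.9, 21.5, -14.5, step, 0.01
55, -0.046, -0.032, 0.04, -5.2, 25.0, -16.9, step, 0.01
55, -0.053, -0.037, 0.046, -5.3, 28.5, -19.5, step, 0.01
55, -0.059, -0.042, 0.052, -5.7, 29.6, -21.9, step, 0.01
55, -0.066, -0.046, 0.058, -6.4, 29.5, -24.2, step, 0.01
```

View pics/l1.png

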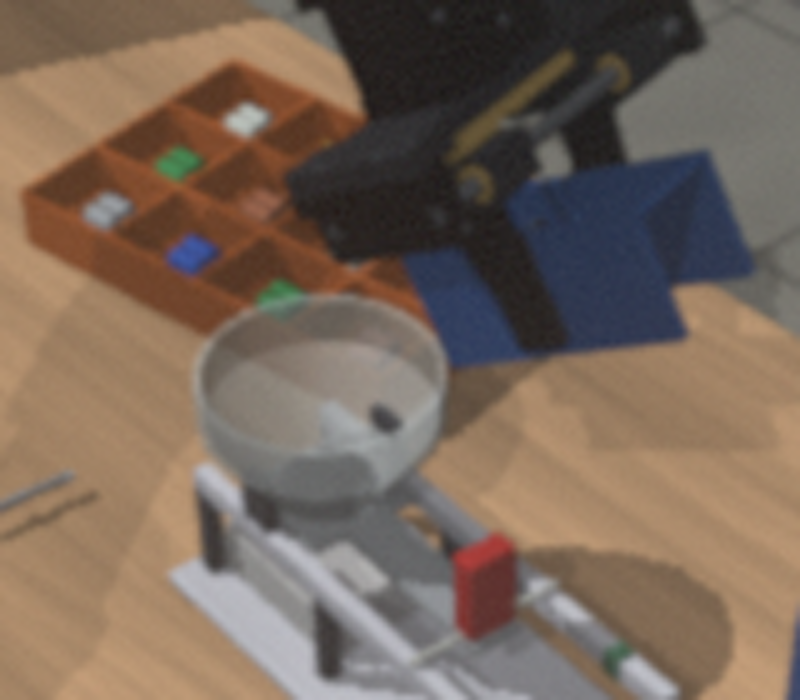

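View pics/l2.png

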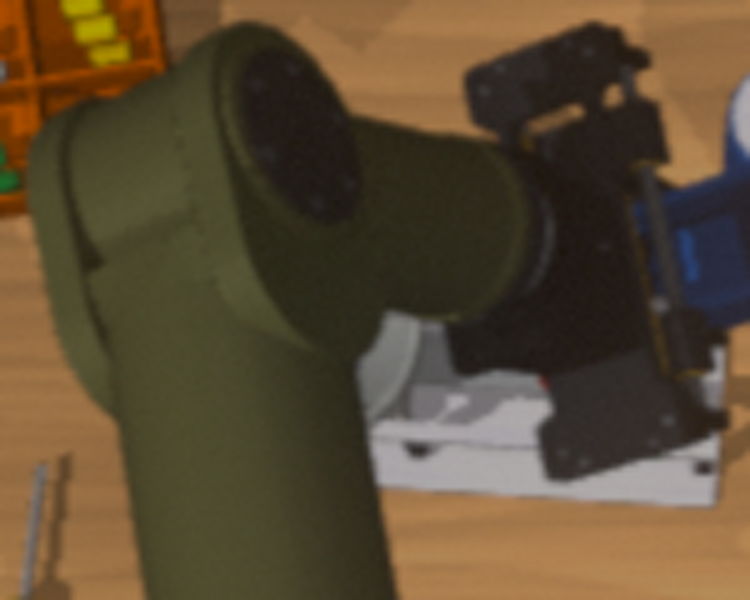

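Call:
play_rows(
  series=[55,-0.007,-0.005,0.006,-1.4,3.6,-2.9,55,-0.013,-0.009,0.012,-2.4,7.2,-5,55,-0.02,-0.014,0.017,-3.2,10.8,-7.3,55,-0.026,-0.018,0.023,-3.9,14.3,-9.6,55,-0.033,-0.023,0.029,-4.5,17.9,-12,55,-0.039,-0.028,0.035,-4.9,21.5,-14.5,55,-0.046,-0.032,0.04,-5.2,25,-17,55,-0.053,-0.037,0.046,-5.3,28.5,-19.5,55,-0.059,-0.042,0.052,-5.7,29.6,-22,55,-0.066,-0.046,0.058,-6.4,29.5,-24.2],
)

```text
time: 14.35
position: [0.5711, -0.1248, 0.2956]
tool_rot: [-1.409, -2.802, 0.009]
ft_force: [0.5, 1.1, -2.0]
grip_width: 0.668
```

```bash
python3 -c "
from h import *
st()
b=get_image('side');a=get_image('top')
crop(b,340,180,160,140,5,'pics/m1.png')
crop(a,260,200,160,100,5,'pics/m2.png')
p0=get_state()['position']; pe=np.array([.512,-.2725,.20])
P=[]
for i in range(1,11):
    f=i/10
    P.append((p0+(pe-p0)*f,ori(36+28*f)))
rows(P)
"
```

```text
t 14.35 p [ 0.5711 -0.1248  0.2956] q [-0.528  0.197  0.815  1.525 -0.139  1.488  0.928] F [ 0.5  1.1 -2. ] g 0.668
toolx [-0.596  0.803  0.002] y [ 0.803  0.596 -0.007] z [-0.007 -0.003 -1.   ] yaw_y 36.6
pics/m1.png origin 260 110 scale 5
pics/m2.png origin 180 150 scale 5
55, -0.008, -0.013, 0.01, -0.4, -0.1, -2.4, step, 0.019
55, -0.017, -0.027, 0.019, -0.4, -0.1, -5.2, step, 0.019
55, -0.025, -0.04, 0.029, -0.4, -0.1, -8.0, step, 0.019
55, -0.033, -0.054, 0.039, -0.4, -0.1, -10.8, step, 0.019
55, -0.042, -0.067, 0.048, -0.4, -0.1, -13.6, step, 0.019
55, -0.05, -0.08, 0.058, -0.4, -0.1, -16.4, step, 0.019
55, -0.059, -0.094, 0.068, -0.4, -0.1, -19.2, step, 0.019
55, -0.067, -0.107, 0.077, -0.4, -0.1, -22.0, step, 0.019
55, -0.075, -0.12, 0.087, -0.4, -0.1, -24.8, step, 0.019
55, -0.084, -0.134, 0.097, -0.4, -0.1, -27.6, step, 0.019
```

View pics/m1.png

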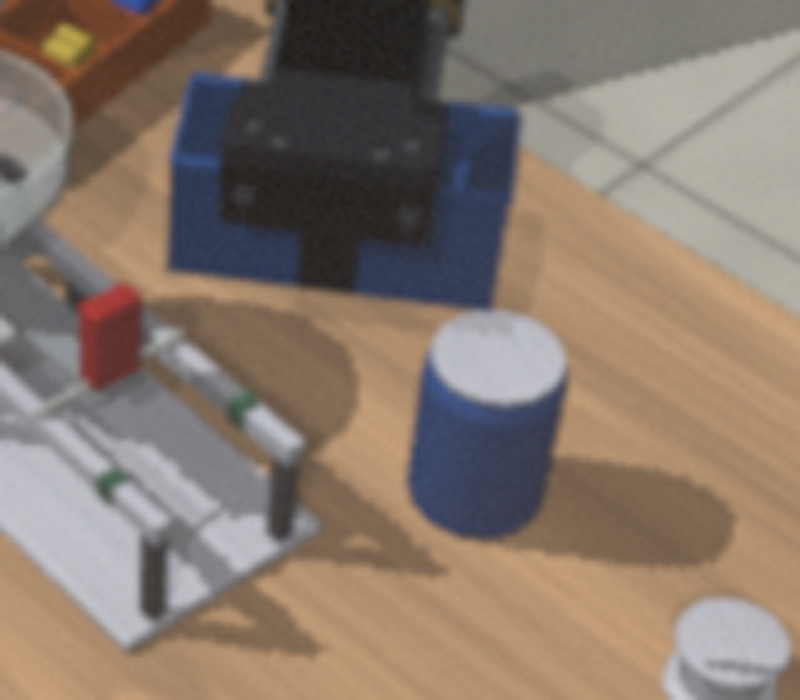

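View pics/m2.png

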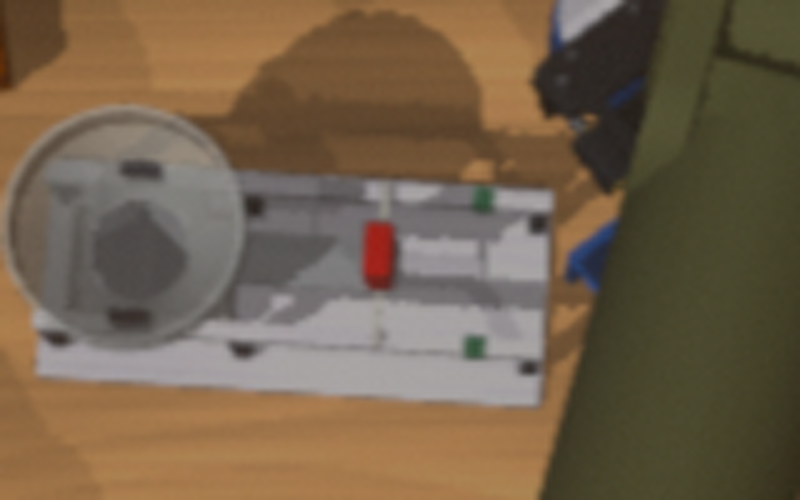

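```bash
python3 -c "
from h import *
b=get_image('side');a=get_image('top')
for n,d,(u,v,w,h) in (('top',a,(170,155,70,80)),('side',b,(210,110,75,95))):
    o=cv2.imread(f'pics/{n}0.png'); c=d['frame'][:,:,::-1]
    A=np.hstack([o[v:v+h,u:u+w],c[v:v+h,u:u+w]])
    A=np.clip(A.astype(float)*1.3,0,255).astype(np.uint8)
    D=cv2.absdiff(o,c)[v:v+h,u:u+w]*4
    cv2.imwrite(f'pics/n_{n}.png',cv2.resize(np.hstack([A,D]),None,fx=3.5,fy=3.5,interpolation=cv2.INTER_CUBIC))
cv2.imwrite('pics/n_all.png',b['frame'][:,:,::-1])
cv2.imwrite('pics/n_allt.png',a['frame'][:,:,::-1])
"
```

```text
(no output)
```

View pics/n_top.png

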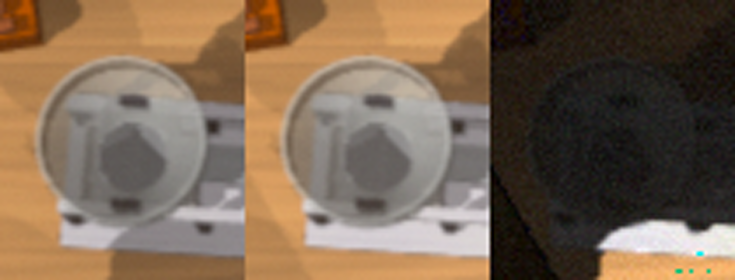

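View pics/n_side.png

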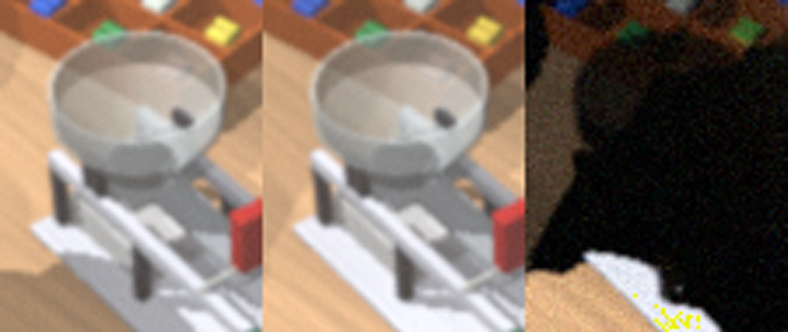

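View pics/n_all.png

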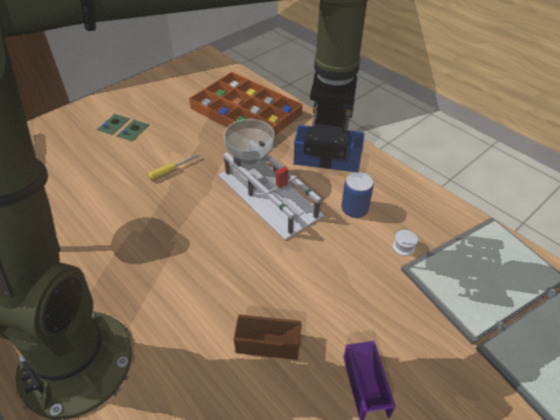

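View pics/n_allt.png

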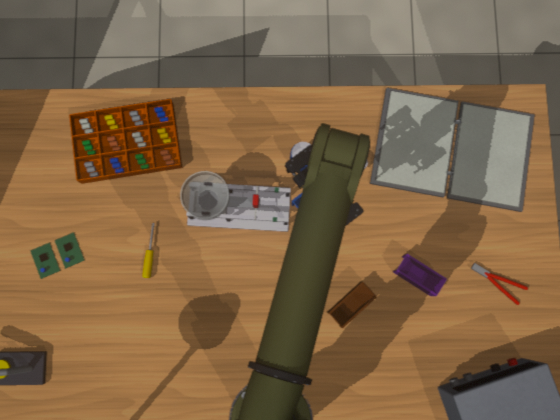

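The funnel looks the same before and after in both views, and no capacitor lies on the bench, so they may still be in the pan. I'll turn its long axis towards the side camera to check.

Call:
play_rows(
  series=[55,0,0,0,0,0,4,55,0,0,0,0,0,10,55,0,0,0,0,0,16,55,0,0,0,0,0,22,55,0,0,0,0,0,28,55,0,0,0,0,0,34,55,0,0,0,0,0,40,55,0,0,0,0,0,46,55,0,0,0,0,0,52,55,0,0,0,0,0,56],
)

```text
time: 15.38
position: [0.5724, -0.1206, 0.2974]
tool_rot: [-2.565, -1.813, 0.003]
ft_force: [0.3, -0.3, -2.6]
grip_width: 0.665
```

Call:
play_rows(
  series=[55,0,0,0,0,0,6,55,0,0,0,0,0,12,55,0,0,0,0,0,18,55,0,0,0,0,0,24,55,0,0,0,0,0,28,55,0,0,0,0,0,28],
)

```text
time: 15.88
position: [0.5725, -0.1207, 0.2974]
tool_rot: [-2.926, -1.143, 0.004]
ft_force: [-0.4, 0.5, -1.2]
grip_width: 0.661
```

```bash
python3 -c "
from h import *
st()
b=get_image('side')
u=proj(b,get_state()['position']);print(u)
crop(b,*u,110,100,6,'pics/o1.png')
"
```

```text
t 15.8833 p [ 0.5725 -0.1207  0.2974] q [-0.685  0.231  1.012  1.528 -0.195  1.493 -0.496] F [-0.4  0.5 -1.2] g 0.661
toolx [ 0.735  0.678 -0.002] y [ 0.678 -0.735 -0.001] z [-0.002 -0.001 -1.   ] yaw_y -47.3
[325.31694185 153.92261302]
pics/o1.png origin 270 103 scale 6
```

View pics/o1.png

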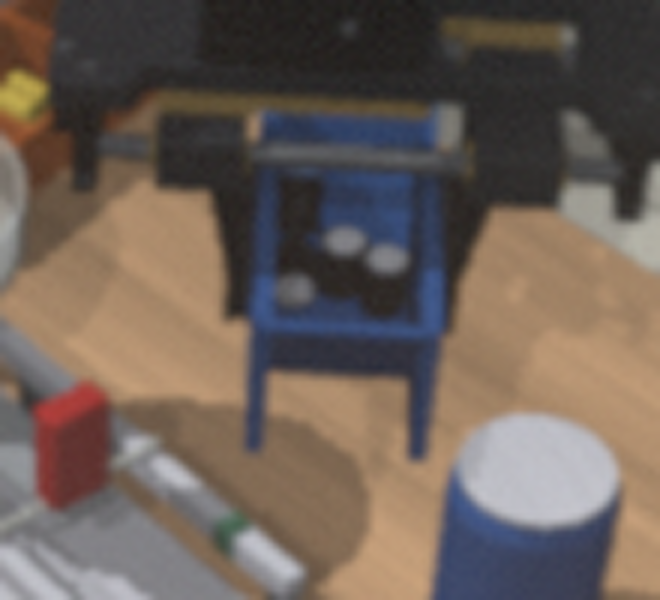

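```bash
python3 -c "
from h import *
a=get_image('top')
for nm,p,rv in (('g2',[.6292,.0717,.2958],[1.596,1.974,-.583]),('h2',[.6276,.0692,.224],[1.492,1.843,-.699]),('i2',[.6267,.0745,.2288],[1.32,1.63,-.86])):
    R=Ro.from_rotvec(rv).as_matrix()
    c=np.array(p)-.019*R[:,2]
    for x in (-64,-40,-25,0,25,40,64):
        h=max(0,(abs(x)-25)/39*55)
        X=c+R[:,0]*x/1000-R[:,2]*(h-22)/1000
        print(nm,'toolx',x,'h',round(h),(proj(a,X)-[135,130])*5)
"
```

```text
g2 toolx -64 h 55 [533.50061502 171.72103898]
g2 toolx -40 h 21 [545.57698529 192.76258929]
g2 toolx -25 h 0 [552.72550224 205.21797743]
g2 toolx 0 h 0 [515.45480877 221.78802476]
g2 toolx 25 h 0 [479.06411744 237.96683502]
g2 toolx 40 h 21 [427.31519522 245.93416803]
g2 toolx 64 h 55 [343.27225851 258.87353055]
h2 toolx -64 h 55 [517.38196161 218.737894  ]
h2 toolx -40 h 21 [543.51147924 233.4758102 ]
h2 toolx -25 h 0 [559.04183958 242.2354495 ]
h2 toolx 0 h 0 [529.92227941 257.55120674]
h2 toolx 25 h 0 [501.5891615 272.4533259]
h2 toolx 40 h 21 [452.06247118 282.30749395]
h2 toolx 64 h 55 [372.37612785 298.16243225]
i2 toolx -64 h 55 [459.08135    230.03899421]
i2 toolx -40 h 21 [507.72304008 237.7094774 ]
i2 toolx -25 h 0 [536.77514122 242.2908078 ]
i2 toolx 0 h 0 [519.66941121 256.80775684]
i2 toolx 25 h 0 [503.12274867 270.85024767]
i2 toolx 40 h 21 [455.56021098 283.50212819]
i2 toolx 64 h 55 [380.06889682 303.5832074 ]
```

```bash
python3 -c "
from h import *
b=get_image('side')
s=get_state();R=Ro.from_rotvec(s['tool_rot']).as_matrix();c=s['position']-.019*R[:,2]
z0=c[2]-.0275
for u,v in ((345,240),(387,258),(295,290),(300,190)):
    for h in (.024,.014):
        X=ray(b,270+u/6,103+v/6,z0+h)
        print((u,v),h,((X-c)@R[:,:2]*1000).round(1))
for x in (-64,-25,25,64):
    h=55 if abs(x)>30 else 4
    print(x,[( (proj(b,np.array([*(c[:2]+R[:2,0]*x/1000+R[:2,1]*y/1000),z0+h/1000]))-[270,103])*6).round() for y in(-23,23)])
crop(b,*proj(b,s['position']),60,50,12,'pics/o2.png')
"
```

```text
(345, 240) 0.024 [15.8  2.5]
(345, 240) 0.014 [28.   3.2]
(387, 258) 0.024 [ 7.6 16.4]
(387, 258) 0.014 [19.7 17.3]
(295, 290) 0.024 [-11.  -13.5]
(295, 290) 0.014 [  0.8 -13.1]
(300, 190) 0.024 [ 41.  -12.8]
(300, 190) 0.014 [ 53.6 -12.4]
-64 [array([267., 324.]), array([418., 332.])]
-25 [array([261., 363.]), array([402., 371.])]
25 [array([265., 264.]), array([401., 272.])]
64 [array([277.,  73.]), array([415.,  79.])]
pics/o2.png origin 295 129 scale 12
```

View pics/o2.png

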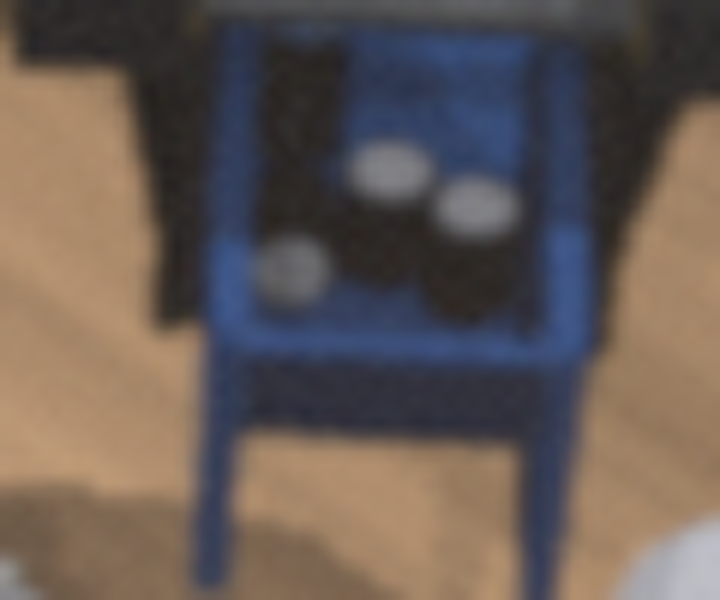

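All four capacitors are still in the pan. One lies in line behind another on the left, with two standing beside them, about three abreast in the 46 mm width. That suggests they arched and jammed. I'll go back and pour again, faster and with shaking.

```bash
python3 -c "
from h import *
p0=get_state()['position']; pe,_=pourpose(40,-.03,.30)
P=[]
for i in range(1,14):
    f=min(i/12,1)
    P.append((p0+(pe-p0)*f,ori(-47+59*f,-38*max(0,f*1.5-.5))))
rows(P)
"
```

```text
55, 0.014, -0.008, 0.001, -0.0, 0.1, -5.1, step, 0.016
55, 0.028, -0.016, 0.002, -0.0, 0.1, -10.0, step, 0.016
55, 0.042, -0.024, 0.003, -0.0, 0.1, -14.9, step, 0.016
55, 0.055, -0.031, 0.004, -0.0, 0.1, -19.8, step, 0.016
55, 0.069, -0.039, 0.005, -1.1, -4.6, -24.7, step, 0.016
55, 0.083, -0.047, 0.006, -2.5, -9.2, -29.6, step, 0.016
55, 0.097, -0.055, 0.007, -4.4, -13.7, -34.4, step, 0.016
55, 0.111, -0.063, 0.008, -6.6, -18.2, -39.1, step, 0.016
55, 0.125, -0.071, 0.009, -9.3, -22.5, -43.7, step, 0.016
55, 0.139, -0.079, 0.01, -12.3, -26.6, -48.2, step, 0.016
55, 0.152, -0.086, 0.011, -15.8, -30.6, -52.6, step, 0.016
55, 0.166, -0.094, 0.012, -19.7, -34.4, -56.9, step, 0.016
55, 0.166, -0.094, 0.012, -19.7, -34.4, -56.9, step, 0.0
```

Call:
play_rows(
  series=[55,0.014,-0.008,0.001,0,0,-5,55,0.028,-0.016,0.002,0,0,-10,55,0.042,-0.024,0.003,0,0,-15,55,0.055,-0.031,0.004,0,0,-20,55,0.069,-0.039,0.005,-1,-4.6,-24.7,55,0.083,-0.047,0.006,-2.5,-9.2,-29.6,55,0.097,-0.055,0.007,-4.4,-13.7,-34.4,55,0.111,-0.063,0.008,-6.6,-18.2,-39,55,0.125,-0.071,0.009,-9.3,-22.5,-43.7,55,0.139,-0.079,0.01,-12.3,-26.6,-48.2],
)

```text
time: 16.87
position: [0.6218, 0.0315, 0.2877]
tool_rot: [1.898, 1.976, -0.485]
ft_force: [-0.2, -0.9, -2.4]
grip_width: 0.665
```

```bash
python3 -c "
from h import *
st()
P=[]
for i in range(1,11):
    f=min(i/8,1)
    P.append(pourpose(27+25*f,-.03,.30-.062*f))
rows(P)
"
```

```text
t 16.8667 p [0.6218 0.0315 0.2877] q [-0.987  0.39   0.827  1.451  0.212  1.498 -0.171] F [-0.2 -0.9 -2.4] g 0.665
toolx [-0.035  0.877 -0.48 ] y [0.999 0.04  0.   ] z [ 0.02  -0.479 -0.877] yaw_y 2.3
55, 0.031, 0.009, -0.003, -4.7, -1.5, -8.5, step, 0.033
55, 0.034, 0.009, 0.003, -5.0, -4.6, -8.3, step, 0.007
55, 0.038, 0.009, 0.009, -5.2, -7.7, -8.2, step, 0.007
55, 0.041, 0.009, 0.016, -5.4, -10.8, -8.0, step, 0.007
55, 0.045, 0.009, 0.022, -5.6, -13.9, -7.9, step, 0.007
55, 0.049, 0.009, 0.028, -5.9, -17.0, -7.8, step, 0.007
55, 0.053, 0.009, 0.033, -6.1, -20.2, -7.6, step, 0.007
55, 0.057, 0.009, 0.039, -6.3, -23.3, -7.4, step, 0.007
55, 0.057, 0.009, 0.039, -6.3, -23.3, -7.4, step, 0.0
55, 0.057, 0.009, 0.039, -6.3, -23.3, -7.4, step, 0.0
```

Call:
play_rows(
  series=[55,0.016,0.005,0,-2.5,-1,-4,55,0.032,0.009,0.003,-5,-4.6,-8,55,0.038,0.009,0.009,-5,-7.7,-8,55,0.041,0.009,0.016,-5.4,-10.8,-8,55,0.045,0.009,0.022,-5.6,-13.9,-7.9,55,0.049,0.009,0.028,-5.9,-17,-7.8,55,0.053,0.009,0.033,-6.1,-20.2,-7.6,55,0.057,0.009,0.039,-6.3,-23.3,-7.4,55,0.057,0.009,0.039,-6.3,-23.3,-7.4,55,0.057,0.009,0.039,-6.3,-23.3,-7.4],
)

```text
time: 17.7
position: [0.6285, 0.0627, 0.225]
tool_rot: [1.478, 1.818, -0.72]
ft_force: [0.7, -0.7, -1.6]
grip_width: 0.664
```

```bash
python3 -c "
from h import *
st()
a=get_image('top')
crop(a,215,190,90,75,8,'pics/p2.png')
P=[]
for i in range(1,11):
    f=i/10
    P.append(pourpose(52+33*f,-.03,.238))
rows(P)
"
```

```text
t 17.7 p [0.6285 0.0627 0.225 ] q [-1.185  0.567  0.819  1.588  0.485  1.386 -0.352] F [ 0.7 -0.7 -1.6] g 0.664
toolx [-0.127  0.605 -0.786] y [ 0.979  0.203 -0.001] z [ 0.159 -0.77  -0.618] yaw_y 11.7
pics/p2.png origin 170 152 scale 8
55, 0.001, 0.001, -0.003, -0.3, -3.5, -0.3, step, 0.003
55, 0.002, 0.001, -0.005, -0.3, -6.8, -0.3, step, 0.002
55, 0.002, 0.001, -0.007, -0.3, -10.1, -0.3, step, 0.002
55, 0.003, 0.001, -0.009, -0.3, -13.4, -0.2, step, 0.002
55, 0.003, 0.001, -0.011, -0.3, -16.7, -0.2, step, 0.003
55, 0.004, 0.001, -0.014, -0.3, -20.0, -0.2, step, 0.003
55, 0.005, 0.001, -0.017, -0.3, -23.3, -0.2, step, 0.003
55, 0.006, 0.001, -0.02, -0.3, -26.6, -0.2, step, 0.003
55, 0.007, 0.001, -0.023, -0.3, -29.9, -0.2, step, 0.003
55, 0.008, 0.001, -0.026, -0.3, -33.2, -0.2, step, 0.004
```

View pics/p2.png

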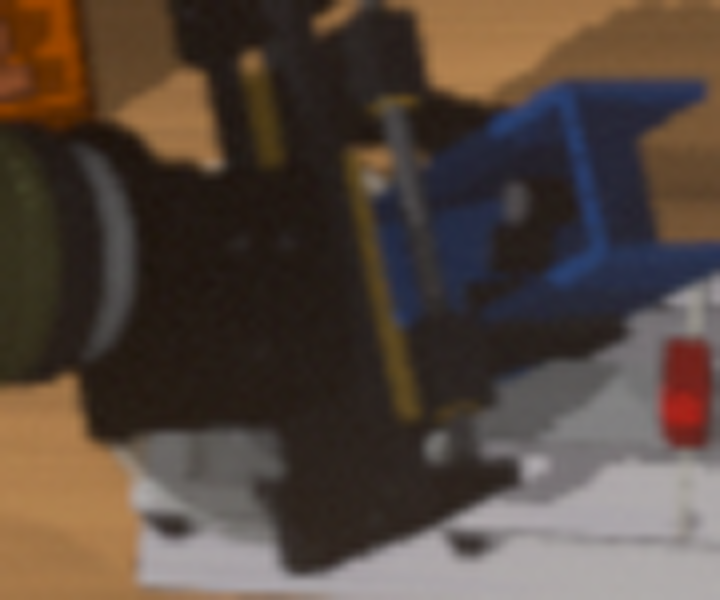

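Call:
play_rows(
  series=[55,0.002,0,-0.005,0,-7,0,55,0.003,0,-0.01,0,-14,0,55,0.004,0,-0.015,0,-21,0,55,0.006,0,-0.02,0,-27,0,55,0.008,0,-0.025,0,-33,0,55,0.008,0.004,-0.025,0,-31,5,55,0.008,-0.004,-0.025,0,-33,-1,55,0.008,0.004,-0.025,0,-31,-7,55,0.008,-0.004,-0.025,0,-34,-2,55,0.008,0.004,-0.025,0,-31,4],
)

```text
time: 18.58
position: [0.6254, 0.0865, 0.232]
tool_rot: [1.194, 1.346, -0.976]
ft_force: [-0.5, -0.3, -3.3]
grip_width: 0.664
```

```bash
python3 -c "
from h import *
st()
b=get_image('side');a=get_image('top')
crop(b,260,120,120,110,6,'pics/q1.png')
crop(a,215,190,90,75,8,'pics/q2.png')
"
```

```text
t 18.5833 p [0.6254 0.0865 0.232 ] q [-1.285  0.931  0.86   1.533  0.663  1.541 -0.587] F [-0.5 -0.3 -3.3] g 0.664
toolx [ 0.038  0.136 -0.99 ] y [0.983 0.172 0.062] z [ 0.179 -0.976 -0.127] yaw_y 9.9
pics/q1.png origin 200 65 scale 6
pics/q2.png origin 170 152 scale 8
```

View pics/q1.png

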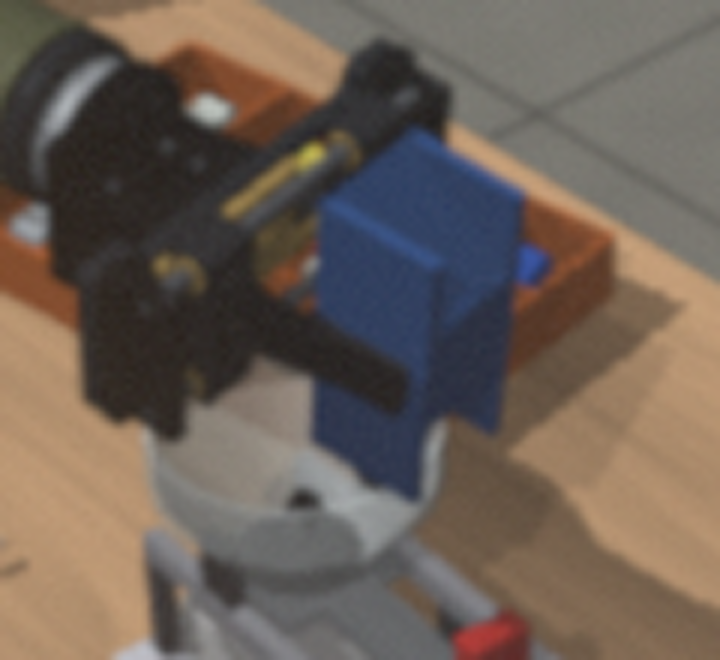

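View pics/q2.png

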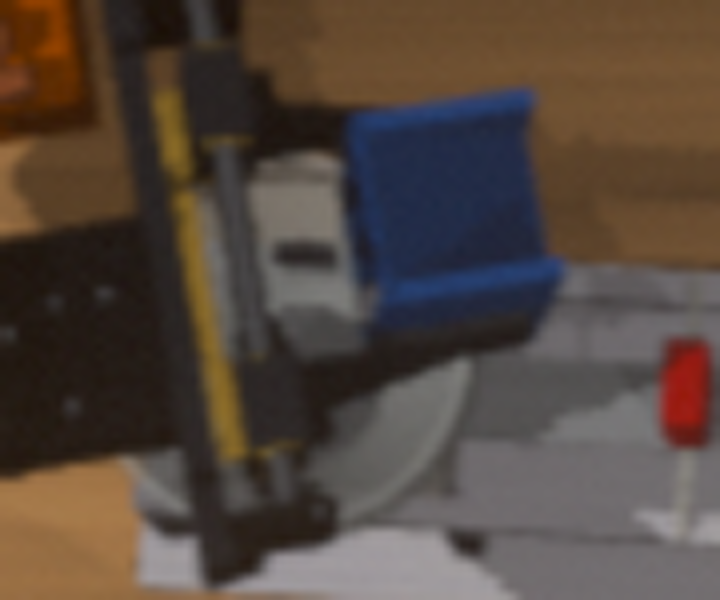

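A black capacitor is now in the throat, at (250,148) in the side picture. I'll keep shaking.

Call:
play_rows(
  series=[55,0,0.012,0,0,-3,0,55,0,-0.008,0,0,1,-5,55,0,0.012,0,0,-5,-10,55,-0.012,-0.008,0,0,-1,-6,55,0,0.012,0,0,-7,0,55,-0.012,-0.008,0,0,-1,4,55,0,0.012,0,0,-7,-2,55,-0.012,-0.008,0,0,-2,-8,55,0,0,0,0,-7,-4,55,0,0,0,0,-7,-4],
)

```text
time: 19.52
position: [0.6276, 0.085, 0.2287]
tool_rot: [1.057, 1.289, -1.094]
ft_force: [-1.4, -0.6, -2.3]
grip_width: 0.664
```

```bash
python3 -c "
from h import *
st()
b=get_image('side');a=get_image('top')
crop(b,260,120,120,110,6,'pics/r1.png')
crop(a,215,190,90,75,8,'pics/r2.png')
"
```

```text
t 19.5167 p [0.6276 0.085  0.2287] q [-1.28   1.026  0.855  1.526  0.715  1.573 -0.55 ] F [-1.4 -0.6 -2.3] g 0.664
toolx [-0.014 -0.017 -1.   ] y [ 0.984  0.179 -0.017] z [ 0.179 -0.984  0.014] yaw_y 10.3
pics/r1.png origin 200 65 scale 6
pics/r2.png origin 170 152 scale 8
```

View pics/r1.png

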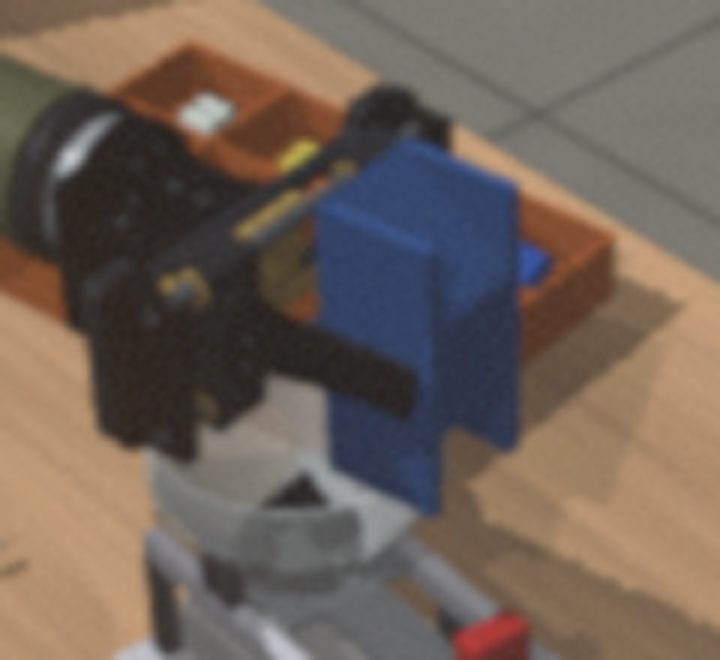

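View pics/r2.png

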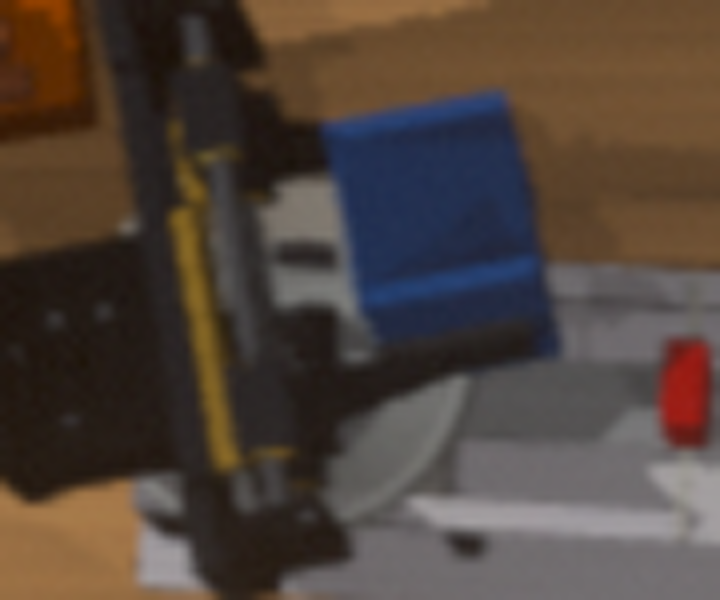

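Call:
play_rows(
  series=[55,0,0.01,0,0,3,4,55,-0.012,-0.01,0,0,-2,0,55,0,0.01,0,0,3,-4,55,-0.012,0,0,0,-2,0,55,-0.03,0,0,0,0,0,55,-0.06,0,0,0,0,0,55,-0.08,0,0,0,0,0,55,-0.08,0,0,0,0,0],
)

```text
time: 20.28
position: [0.6293, 0.0844, 0.3241]
tool_rot: [1.088, 1.294, -1.066]
ft_force: [0.7, -0.8, -1.0]
grip_width: 0.666
```

```bash
python3 -c "
from h import *
st()
b=get_image('side');a=get_image('top')
crop(b,252,135,60,60,11,'pics/s1.png')
crop(a,215,190,90,75,8,'pics/s2.png')
"
```

```text
t 20.2833 p [0.6293 0.0844 0.3241] q [-1.311  0.891  0.921  1.512  0.78   1.613 -0.455] F [ 0.7 -0.8 -1. ] g 0.666
toolx [ 0.004  0.013 -1.   ] y [0.984 0.178 0.006] z [ 0.178 -0.984 -0.012] yaw_y 10.3
pics/s1.png origin 222 105 scale 11
pics/s2.png origin 170 152 scale 8
```

View pics/s1.png

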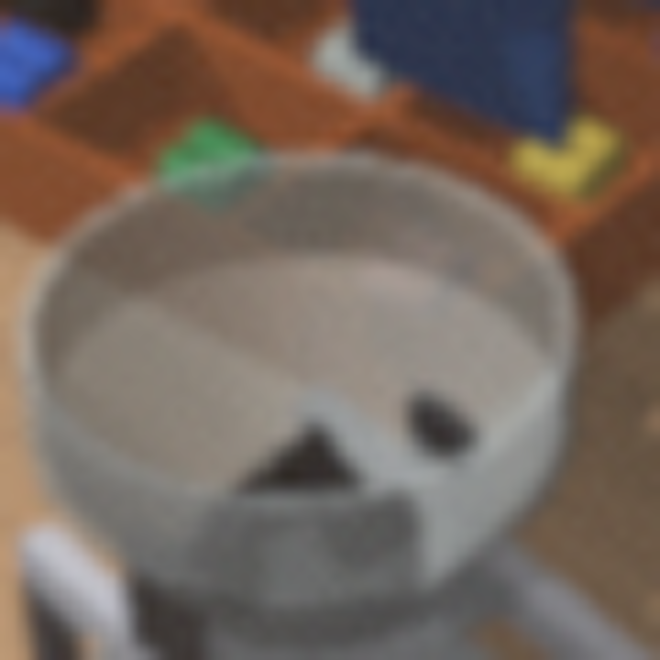

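View pics/s2.png

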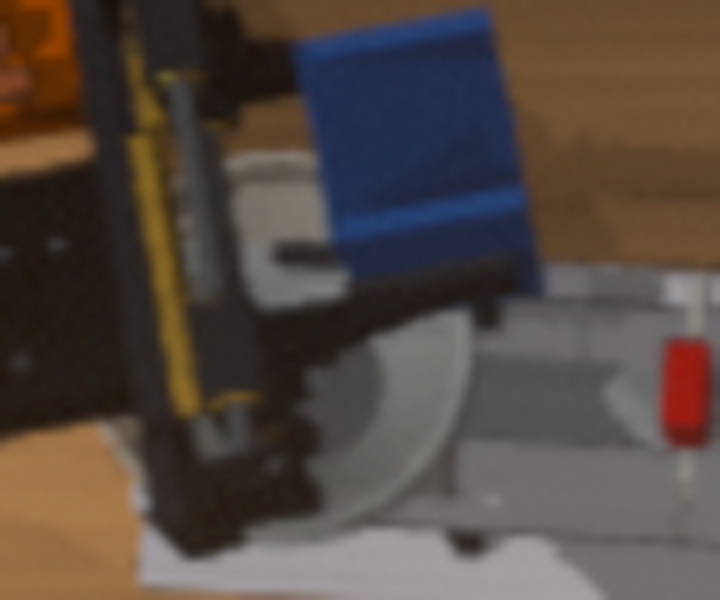

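```bash
python3 -c "
from h import *
p0=get_state()['position']; pe=np.array([.58,-.12,.30])
P=[]
for i in range(1,21):
    f=i/20
    P.append((p0+(pe-p0)*f,ori(10-57*max(0,f-.3)/.7,-(90*max(0,1-f*1.15)))))
rows(P[:10])
print(p0+(pe-p0)*.5)
"
```

```text
55, 0.001, -0.004, 0.01, 0.3, 4.5, 0.0, step, 0.011
55, 0.002, -0.008, 0.019, 0.3, 9.7, 0.0, step, 0.011
55, 0.002, -0.013, 0.029, 0.3, 14.8, 0.0, step, 0.011
55, 0.003, -0.017, 0.039, 0.3, 20.0, 0.1, step, 0.011
55, 0.004, -0.021, 0.048, 0.3, 25.2, 0.1, step, 0.011
55, 0.005, -0.025, 0.058, 0.3, 30.4, 0.1, step, 0.011
55, 0.006, -0.029, 0.068, 4.2, 35.5, 1.4, step, 0.011
55, 0.006, -0.034, 0.077, 8.0, 40.6, 3.1, step, 0.011
55, 0.007, -0.038, 0.087, 11.8, 45.7, 5.1, step, 0.011
55, 0.008, -0.042, 0.097, 15.4, 50.7, 7.6, step, 0.011
[ 0.60420359 -0.01745384  0.30912285]
```

Call:
play_rows(
  series=[55,0,0,0,0,6,0,55,0,0,0,0,13,0,55,0.001,-0.004,0.01,0,20,0,55,0.002,-0.008,0.02,0,26,0,55,0.003,-0.013,0.03,0,32,0,55,0.004,-0.018,0.042,0.3,37,0,55,0.005,-0.023,0.055,4.2,41,1.4,55,0.006,-0.029,0.07,8,45,3.1,55,0.007,-0.035,0.083,11.8,48,5.1,55,0.008,-0.042,0.097,15.4,51,7.6],
)

```text
time: 21.22
position: [0.6039, -0.0174, 0.3078]
tool_rot: [1.952, 1.745, -0.677]
ft_force: [0.7, 0.2, -2.3]
grip_width: 0.665
```

```bash
python3 -c "
from h import *
st()
p0=get_state()['position']; pe=np.array([.58,-.12,.30])
P=[]
for i in range(1,11):
    f=i/10
    P.append((p0+(pe-p0)*f,ori(-7-43*f,-(38*max(0,1-f)))))
rows(P)
"
```

```text
t 21.2167 p [ 0.6039 -0.0174  0.3078] q [-1.014  0.462  0.915  1.432  0.283  1.586 -0.254] F [ 0.7  0.2 -2.3] g 0.665
toolx [ 0.087  0.782 -0.618] y [ 0.994 -0.112 -0.002] z [-0.071 -0.613 -0.787] yaw_y -6.4
55, -0.008, -0.001, 0.007, 2.8, 3.9, 4.0, step, 0.011
55, -0.015, -0.002, 0.014, 5.0, 7.7, 7.7, step, 0.011
55, -0.023, -0.004, 0.021, 7.1, 11.5, 11.5, step, 0.011
55, -0.031, -0.005, 0.028, 8.9, 15.2, 15.4, step, 0.011
55, -0.039, -0.006, 0.035, 10.5, 18.9, 19.5, step, 0.011
55, -0.046, -0.007, 0.042, 11.8, 22.6, 23.8, step, 0.011
55, -0.054, -0.009, 0.05, 12.8, 26.1, 28.1, step, 0.011
55, -0.062, -0.01, 0.057, 13.6, 29.6, 32.6, step, 0.011
55, -0.07, -0.011, 0.064, 14.1, 33.0, 37.2, step, 0.011
55, -0.077, -0.012, 0.071, 14.4, 36.3, 42.0, step, 0.011
```

Call:
play_rows(
  series=[55,-0.008,-0.001,0.007,2.8,3.9,4,55,-0.015,-0.002,0.014,5,7.7,7.7,55,-0.023,-0.004,0.021,7,11.5,11.5,55,-0.031,-0.005,0.028,8.9,15.2,15.4,55,-0.039,-0.006,0.035,10.5,18.9,19.5,55,-0.046,-0.007,0.042,11.8,22.6,23.8,55,-0.054,-0.009,0.05,12.8,26,28,55,-0.062,-0.01,0.057,13.6,29.6,32.6,55,-0.07,-0.011,0.064,14,33,37,55,-0.077,-0.012,0.071,14.4,36.3,42],
)

```text
time: 22.05
position: [0.5801, -0.1211, 0.3003]
tool_rot: [2.951, 1.069, 0.002]
ft_force: [0.4, -0.1, -0.8]
grip_width: 0.668
```

```bash
python3 -c "
from h import *
st()
b=get_image('side');a=get_image('top')
u=proj(b,get_state()['position'])
crop(b,*u,70,60,10,'pics/t1.png')
crop(a,215,195,90,70,8,'pics/t2.png')
"
```

```text
t 22.05 p [ 0.5801 -0.1211  0.3003] q [-0.695  0.258  1.043  1.509 -0.221  1.5   -0.528] F [ 0.4 -0.1 -0.8] g 0.668
toolx [ 0.768  0.64  -0.   ] y [ 0.64  -0.768  0.003] z [ 0.002 -0.002 -1.   ] yaw_y -50.2
pics/t1.png origin 294 122 scale 10
pics/t2.png origin 170 160 scale 8
```

View pics/t1.png

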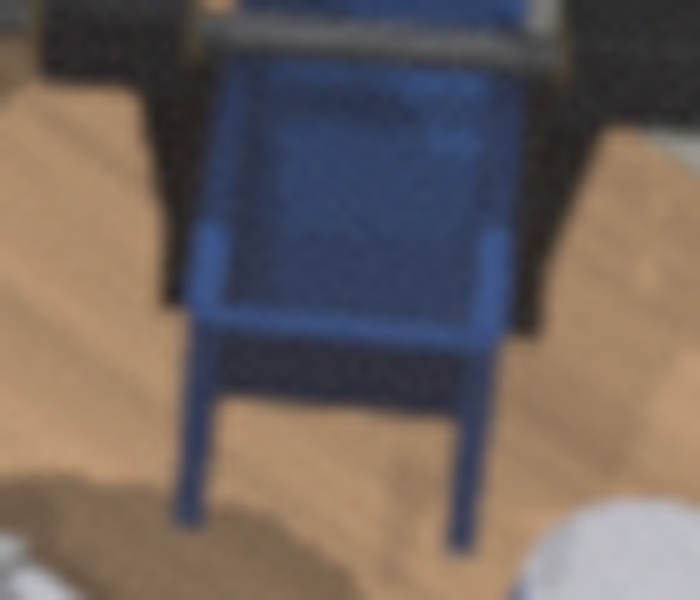

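View pics/t2.png

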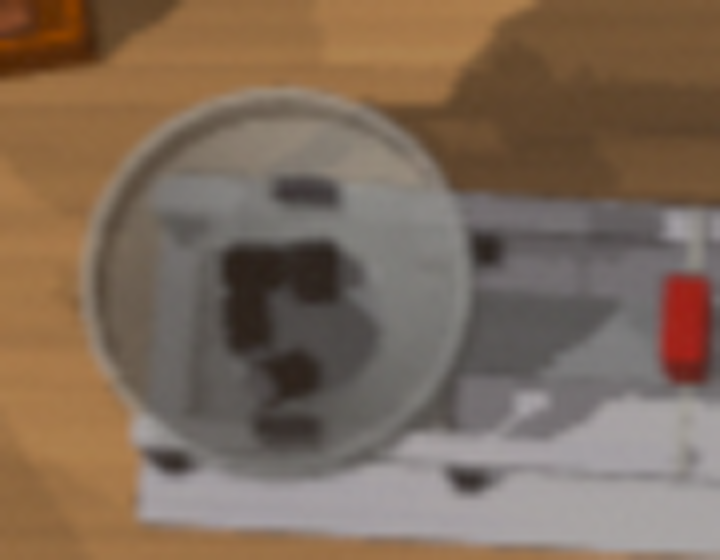

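The pan is empty. Four dark capacitors sit in the throat, at about (250,265), (310,270), (247,320) and (290,375) in the top crop. Now set the pan down.

```bash
python3 -c "
from h import *
rel((.54,-.25,.15),-50)
a=get_image('top')
for n,u,v in (('brown',352,304),('purple',419,275)): print(n,ray(a,u,v,.04))
"
```

```text
shift [-0.1076, 0.0713, 0.1515] turn [0.2, 0.07, -0.53] rows>= 5.0
brown [ 0.31611632 -0.23217129  0.04      ]
purple [ 0.39478919 -0.42363216  0.04      ]
```

Call:
play_rows(
  series=[55,-0.01,0.007,0.01,0,0,0,55,-0.03,0.02,0.03,0,0,0,55,-0.05,0.034,0.055,0,0,0,55,-0.07,0.047,0.08,0,0,0,55,-0.09,0.06,0.11,0,0,0,55,-0.108,0.071,0.14,0,0,0,55,-0.108,0.071,0.17,0,0,0,55,-0.108,0.071,0.2,0,0,0,55,-0.108,0.071,0.23,0,0,0,55,-0.108,0.071,0.23,0,0,0],
)

```text
time: 23.03
position: [0.5394, -0.2418, 0.0637]
tool_rot: [-2.948, -1.081, 0.021]
ft_force: [-1.1, 0.8, -2.0]
grip_width: 0.664
```

Call:
play_rows(
  series=[55,0,0,0,0,0,0,55,0,0,0,0,0,0],
)

```text
time: 23.2
position: [0.5446, -0.2451, 0.0716]
tool_rot: [2.944, 1.077, -0.004]
ft_force: [0.4, -0.0, -0.5]
grip_width: 0.664
```

```bash
python3 -c "
from h import *
st();rel((.54,-.25,.0095),-50)
b=get_image('side')
crop(b,340,240,120,110,6,'pics/u1.png')
"
```

```text
t 23.2 p [ 0.5446 -0.2451  0.0716] q [-0.391  0.472  0.957  1.788 -0.423  1.102 -0.159] F [ 0.4 -0.  -0.5] g 0.664
toolx [ 0.764  0.645 -0.005] y [ 0.645 -0.764  0.005] z [-0.    -0.007 -1.   ] yaw_y -49.8
shift [-0.0064, 0.0005, 0.0621] turn [0.3, 0.28, 0.17] rows>= 2.0
pics/u1.png origin 280 185 scale 6
```

View pics/u1.png

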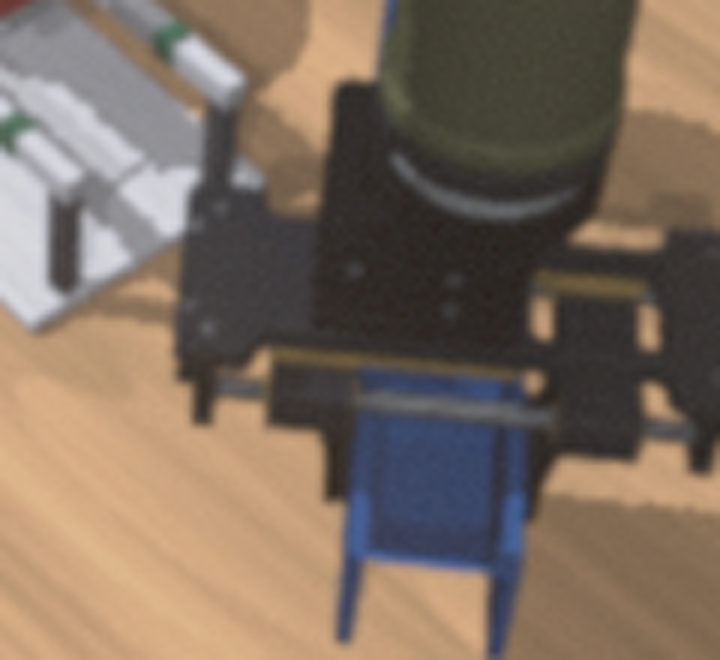

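Call:
play_rows(
  series=[55,0,0,0.015,0,0,0,55,0,0,0.03,0,0,0,55,0,0,0.042,0,0,0,55,0,0,0.05,0,0,0,55,0,0,0.055,0,0,0,55,0,0,0.058,0,0,0,55,0,0,0.059,0,0,0,55,0,0,0.059,0,0,0],
)

```text
time: 23.92
position: [0.5437, -0.2455, 0.0115]
tool_rot: [2.946, 1.074, -0.005]
ft_force: [-0.1, -0.2, -1.3]
grip_width: 0.665
```

```bash
python3 -c "
from h import *
st();rel((.5446,-.2451,.0085),-50)"
```

```text
t 23.9167 p [ 0.5437 -0.2455  0.0115] q [-0.339  0.548  0.898  1.829 -0.496  1.007 -0.11 ] F [-0.1 -0.2 -1.3] g 0.665
toolx [ 0.765  0.644 -0.005] y [ 0.644 -0.765  0.004] z [-0.001 -0.006 -1.   ] yaw_y -49.9
shift [0.001, 0.0003, 0.003] turn [0.24, 0.29, 0.07] rows>= 1.0
```

Call:
play_rows(
  series=[55,0,0,0.001,0,0.3,0,55,0,0,0.002,0,0.3,0,55,0,0,0.003,0,0.3,0,55,0,0,0.003,0,0.3,0],
)

```text
time: 24.25
position: [0.5437, -0.2453, 0.0087]
tool_rot: [2.948, 1.075, 0.003]
ft_force: [-0.2, 0.4, -1.4]
grip_width: 0.662
```

```bash
python3 -c "
from h import *
st()"
```

```text
t 24.25 p [ 0.5437 -0.2453  0.0087] q [-0.334  0.549  0.893  1.832 -0.503  1.    -0.103] F [-0.2  0.4 -1.4] g 0.662
toolx [0.765 0.644 0.001] y [ 0.644 -0.765  0.004] z [ 0.003 -0.003 -1.   ] yaw_y -49.9
```

Call:
play_rows(
  series=[55,0,0,0.001,0,0,0,55,0,0,0.0015,0,0,0,55,0,0,0.002,0,0,0,55,0,0,0.002,0,0,0],
)

```text
time: 24.58
position: [0.5439, -0.2454, 0.0078]
tool_rot: [2.949, 1.076, 0.004]
ft_force: [-2.9, 1.4, 7.9]
grip_width: 0.664
```

```bash
python3 -c "
from h import *
st();get_image('top');st()"
```

```text
t 24.5833 p [ 0.5439 -0.2454  0.0078] q [-0.332  0.551  0.892  1.832 -0.505  0.999 -0.102] F [-2.9  1.4  7.9] g 0.664
toolx [0.765 0.644 0.001] y [ 0.644 -0.765  0.004] z [ 0.003 -0.002 -1.   ] yaw_y -49.9
t 24.6333 p [ 0.5439 -0.2454  0.0078] q [-0.332  0.551  0.892  1.832 -0.505  0.999 -0.102] F [-3.1  0.9  7.5] g 0.666
toolx [0.765 0.644 0.001] y [ 0.644 -0.765  0.004] z [ 0.003 -0.002 -1.   ] yaw_y -49.9
```

Touching with 8 N. Release, then rise.

Call:
play_rows(
  series=[70,0,0,-0.001,0,0,0,85,0,0,-0.001,0,0,0,95,0,0,-0.001,0,0,0,95,0,0,-0.001,0,0,0,95,0,0,-0.001,0,0,0,95,0,0,-0.001,0,0,0],
)

```text
time: 25.13
position: [0.5436, -0.2453, 0.0074]
tool_rot: [2.948, 1.075, 0.002]
ft_force: [-0.3, -0.6, -0.4]
grip_width: 0.93
```

Call:
play_rows(
  series=[95,0,0,-0.015,0,0,0,95,0,0,-0.035,0,0,0,95,0,0,-0.065,0,0,0,95,0,0,-0.1,0,0,0,95,0,0,-0.14,0,0,0,95,0,0,-0.18,0,0,0,95,0,0,-0.22,0,0,0,95,0,0,-0.24,0,0,0],
)

```text
time: 25.8
position: [0.544, -0.2464, 0.2538]
tool_rot: [2.945, 1.072, 0.012]
ft_force: [1.4, -1.1, -0.8]
grip_width: 0.952
```

```bash
python3 -c "
from h import *
st()
b=get_image('side')
crop(b,340,260,140,120,5,'pics/v1.png')
yd=np.array([.0698,.9976])
g=FUN-.135*yd
print('grip',g)
for yaw in (86,-94): rel((*g,.20),yaw)
"
```

```text
t 25.8 p [ 0.544  -0.2464  0.2538] q [-0.493  0.296  1.071  1.582 -0.263  1.409 -0.272] F [ 1.4 -1.1 -0.8] g 0.952
toolx [0.766 0.643 0.005] y [ 0.643 -0.766  0.01 ] z [ 0.01  -0.005 -1.   ] yaw_y -50.0
pics/v1.png origin 270 200 scale 5
grip [0.598077 0.032324]
shift [0.2197, -0.1807, 0.0553] turn [0.81, 0.69, -135.97] rows>= 19.0
shift [0.2197, -0.1807, 0.0553] turn [0.56, -0.65, 44.02] rows>= 7.0
```

View pics/v1.png

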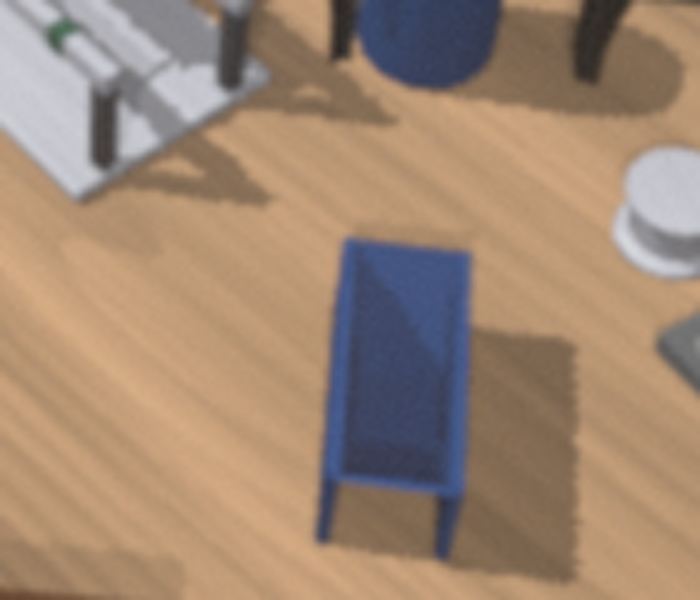

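The pan stands upright and empty at (405,370) in the crop. Next, the gate handle.

Call:
play_rows(
  series=[80,0.02,-0.016,0,0,0,4,80,0.05,-0.04,0,0,0,9,60,0.08,-0.065,0,0,0,15,60,0.11,-0.09,0,0,0,21,60,0.14,-0.115,0,0,0,27,60,0.17,-0.14,0,0,0,33,60,0.195,-0.16,0,0,0,39,60,0.21,-0.173,0,0,0,44,60,0.219,-0.181,0,0.6,0,44,60,0.219,-0.181,0,0.6,0,44],
)

```text
time: 26.68
position: [0.5941, 0.0379, 0.2469]
tool_rot: [-3.133, 0.096, 0.002]
ft_force: [0.3, -1.0, -0.8]
grip_width: 0.603
```

Call:
play_rows(
  series=[60,0,0,0,0,0,0,60,0,0,0,0,0,0,60,0,0,0,0,0,0],
)

```text
time: 26.93
position: [0.5937, 0.032, 0.2473]
tool_rot: [-3.133, 0.112, 0.0]
ft_force: [0.5, -0.1, -0.2]
grip_width: 0.601
```

```bash
python3 -c "
from h import *
st()
rel((.597,.0322,.18),-94)
b=get_image('side')
crop(b,275,160,120,110,6,'pics/w1.png')
"
```

```text
t 26.9333 p [0.5937 0.032  0.2473] q [-1.005  0.329  1.135  1.59  -0.308  1.416 -1.484] F [ 0.5 -0.1 -0.2] g 0.601
toolx [ 0.997 -0.071 -0.   ] y [-0.071 -0.997 -0.007] z [ 0.     0.007 -1.   ] yaw_y -94.1
shift [0.0033, -0.0, 0.0673] turn [-0.39, 0.02, -0.1] rows>= 2.0
pics/w1.png origin 215 105 scale 6
```

View pics/w1.png

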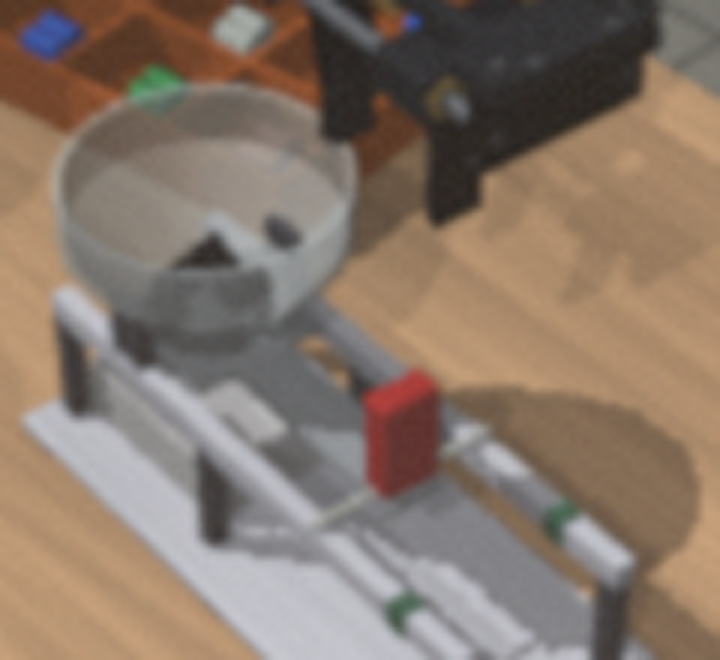

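Call:
play_rows(
  series=[60,0.003,0,0.015,-0.4,0,0,60,0.003,0,0.035,-0.4,0,0,60,0.003,0,0.055,-0.4,0,0,60,0.003,0,0.075,-0.4,0,0,60,0.003,0,0.095,-0.4,0,0,60,0.003,0,0.105,-0.4,0,0,60,0.003,0,0.105,-0.4,0,0,60,0.003,0,0.105,-0.4,0,0],
)

```text
time: 27.65
position: [0.5968, 0.0348, 0.1417]
tool_rot: [3.139, -0.108, -0.002]
ft_force: [0.1, -0.8, 0.2]
grip_width: 0.599
```

```bash
python3 -c "
from h import *
st()
rel((.597,.0322,.100),-94)
b=get_image('side');a=get_image('top')
crop(b,275,150,120,110,6,'pics/x1.png')
crop(a,245,195,110,80,6,'pics/x2.png')
"
```

```text
t 27.65 p [0.5968 0.0348 0.1417] q [-0.952  0.426  1.071  1.718 -0.393  1.236 -1.426] F [ 0.1 -0.8  0.2] g 0.599
toolx [ 0.998 -0.069 -0.001] y [-0.069 -0.998  0.001] z [-0.001 -0.001 -1.   ] yaw_y -94.0
shift [0.0004, 0.0026, 0.0417] turn [0.05, 0.08, 0.05] rows>= 2.0
pics/x1.png origin 215 95 scale 6
pics/x2.png origin 190 155 scale 6
```

View pics/x1.png

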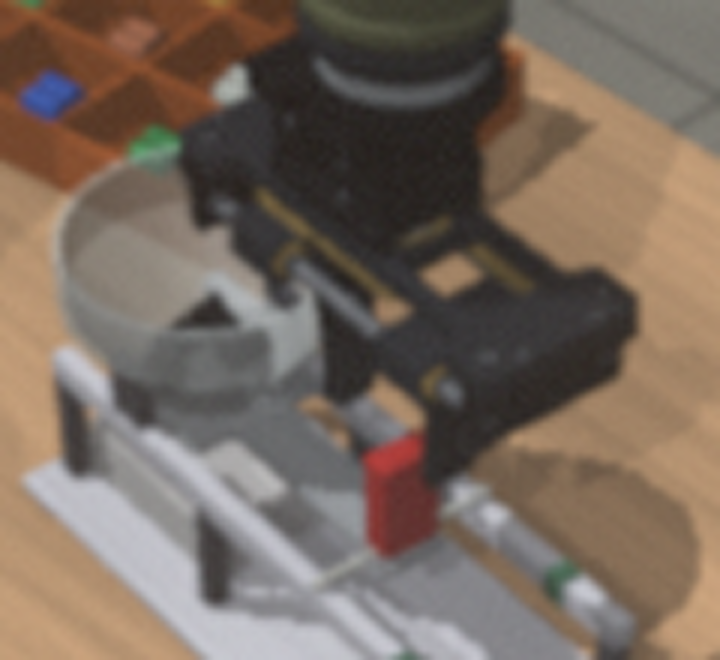

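View pics/x2.png

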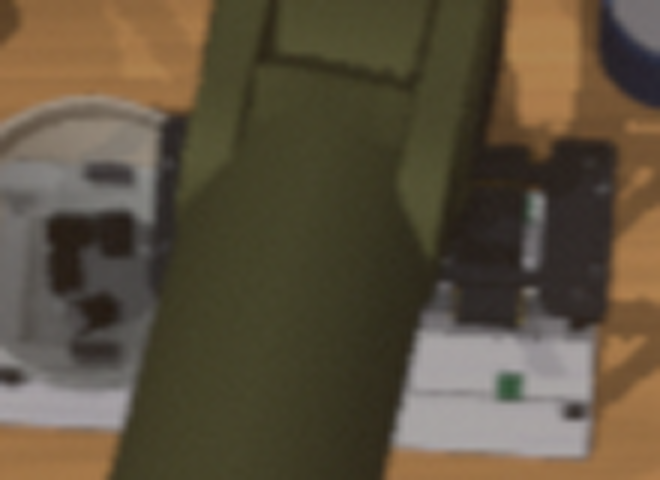

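Call:
play_rows(
  series=[60,0,0.003,0.01,0,0,0,60,0,0.003,0.02,0,0,0,60,0,0.003,0.028,0,0,0,60,0,0.003,0.034,0,0,0,60,0,0.003,0.038,0,0,0,60,0,0.003,0.04,0,0,0,60,0,0.003,0.041,0,0,0,60,0,0.003,0.041,0,0,0],
)

```text
time: 28.42
position: [0.5968, 0.0323, 0.1008]
tool_rot: [3.139, -0.107, -0.001]
ft_force: [0.3, -0.1, -0.1]
grip_width: 0.603
```

```bash
python3 -c "
from h import *
st()
b=get_image('side');a=get_image('top')
crop(b,275,150,120,110,6,'pics/y1.png')
"
```

```text
t 28.4167 p [0.5968 0.0323 0.1008] q [-0.919  0.468  1.037  1.76  -0.436  1.168 -1.391] F [ 0.3 -0.1 -0.1] g 0.603
toolx [ 0.998 -0.068 -0.001] y [-0.068 -0.998  0.   ] z [-0.001 -0.    -1.   ] yaw_y -93.9
pics/y1.png origin 215 95 scale 6
```

View pics/y1.png

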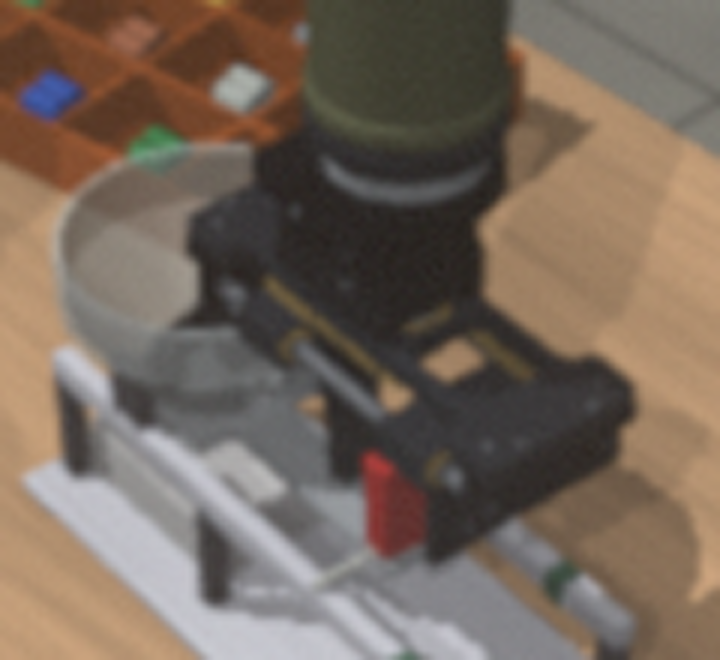

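Call:
play_rows(
  series=[5,0,0,0,0,0,0,5,0,0,0,0,0,0,5,0,0,0,0,0,0,5,0,0,0,0,0,0,5,0,0,0,0,0,0,5,0,0,0,0,0,0,5,0,0,0,0,0,0,5,0,0,0,0,0,0],
  force=40,
)

```text
time: 29.18
position: [0.5968, 0.0336, 0.1009]
tool_rot: [-3.138, 0.106, 0.001]
ft_force: [-0.4, 3.4, -0.1]
grip_width: 0.18
```

```bash
python3 -c "
from h import *
st()
yd=np.array([.0698,.9976])
s=get_state()['position']
rel((*(s[:2]-.055*yd),s[2]),-94)
"
```

```text
t 29.1833 p [0.5968 0.0336 0.1009] q [-0.92   0.468  1.037  1.759 -0.437  1.168 -1.392] F [-0.4  3.4 -0.1] g 0.18
toolx [ 0.998 -0.068 -0.001] y [-0.068 -0.998 -0.001] z [-0.001  0.001 -1.   ] yaw_y -93.9
shift [-0.0001, 0.055, -0.0001] turn [-0.08, 0.04, 0.12] rows>= 2.0
```

Call:
play_rows(
  series=[5,0,0.005,0,0,0,0,5,0,0.012,0,0,0,0,5,0,0.019,0,0,0,0,5,0,0.026,0,0,0,0,5,0,0.033,0,0,0,0,5,0,0.04,0,0,0,0,5,0,0.047,0,0,0,0,5,0,0.053,0,0,0,0,5,0,0.056,0,0,0,0,5,0,0.056,0,0,0,0],
)

```text
time: 30.02
position: [0.5926, -0.023, 0.1009]
tool_rot: [-3.137, 0.108, 0.002]
ft_force: [0.6, 8.2, 1.2]
grip_width: 0.182
```

Call:
play_rows(
  series=[5,0,0,0,0,0,0,5,0,0,0,0,0,0,5,0,0,0,0,0,0],
)

```text
time: 30.27
position: [0.5927, -0.022, 0.1009]
tool_rot: [-3.137, 0.106, 0.002]
ft_force: [-0.8, 7.4, 2.0]
grip_width: 0.182
```

```bash
python3 -c "
from h import *
st()
print('travel', (np.array([.5968,.0336])-get_state()['position'][:2])@np.array([.0698,.9976]))
print('from funnel axis', (FUN-get_state()['position'][:2])@np.array([.0698,.9976]))
b=get_image('side');a=get_image('top')
crop(b,275,165,120,110,6,'pics/z1.png')
crop(a,240,200,110,80,6,'pics/z2.png')
"
```

```text
t 30.2667 p [ 0.5927 -0.022   0.1009] q [-0.837  0.46   1.045  1.77  -0.434  1.166 -1.298] F [-0.8  7.4  2. ] g 0.182
toolx [ 0.998 -0.068 -0.001] y [-0.068 -0.998 -0.003] z [-0.001  0.003 -1.   ] yaw_y -93.9
travel 0.05578021096512517
from funnel axis 0.1896069109651252
pics/z1.png origin 215 110 scale 6
pics/z2.png origin 185 160 scale 6
```

View pics/z1.png

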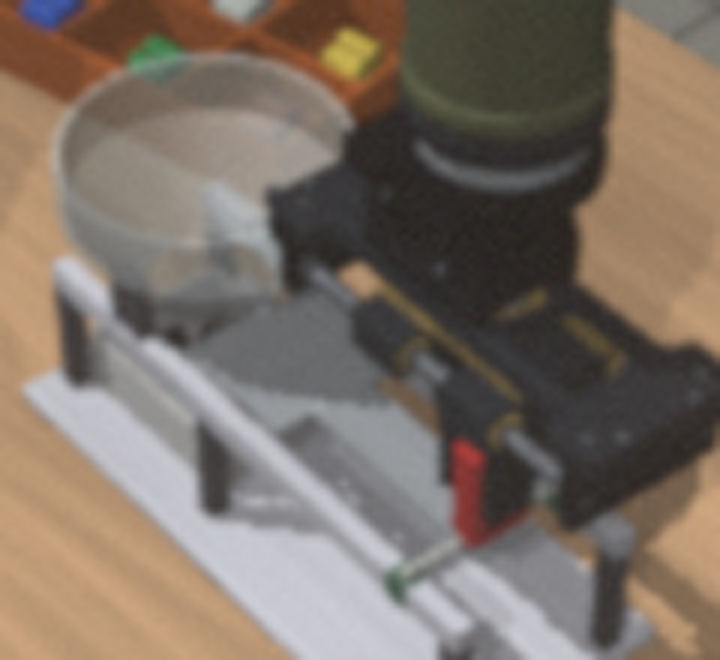

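View pics/z2.png

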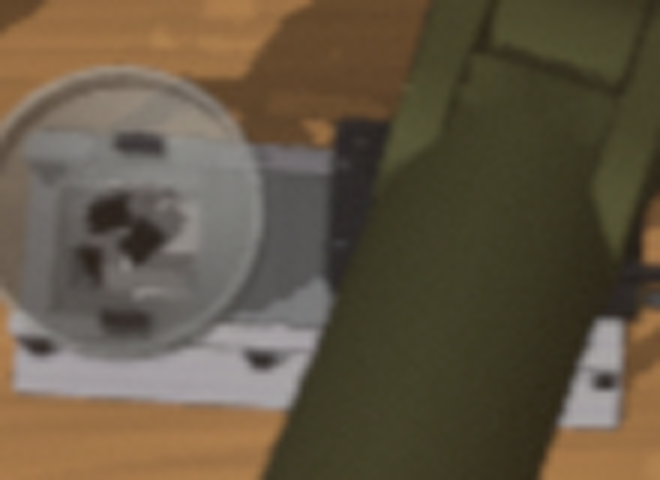

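```bash
python3 -c "
from h import *
a=get_image('top');b=get_image('side')
f=a['frame'].copy(); f=np.clip(f.astype(float)*1.5,0,255).astype(np.uint8); a['frame']=f
crop(a,205,198,50,45,14,'pics/zz1.png')
crop(b,290,205,60,50,12,'pics/zz2.png')
# expected mark/pointer columns
yd=np.array([.0698,.9976]);xd=np.array([.9976,-.0698])
for dy in (-.184,-.190,-.196):
    print(dy,[((proj(b,[*(FUN+dy*yd+sx*.042*xd),.080])-[260,180])*12).round() for sx in(-1,1)])
st()
"
```

```text
pics/zz1.png origin 180 175 scale 14
pics/zz2.png origin 260 180 scale 12
-0.184 [array([246., 294.]), array([561., 110.])]
-0.19 [array([264., 311.]), array([581., 126.])]
-0.196 [array([283., 328.]), array([600., 142.])]
t 30.4667 p [ 0.5927 -0.022   0.1009] q [-0.837  0.46   1.045  1.77  -0.434  1.166 -1.298] F [-0.4  6.8  1.5] g 0.18
toolx [ 0.998 -0.068 -0.001] y [-0.068 -0.998 -0.003] z [-0.001  0.003 -1.   ] yaw_y -93.9
```

View pics/zz1.png

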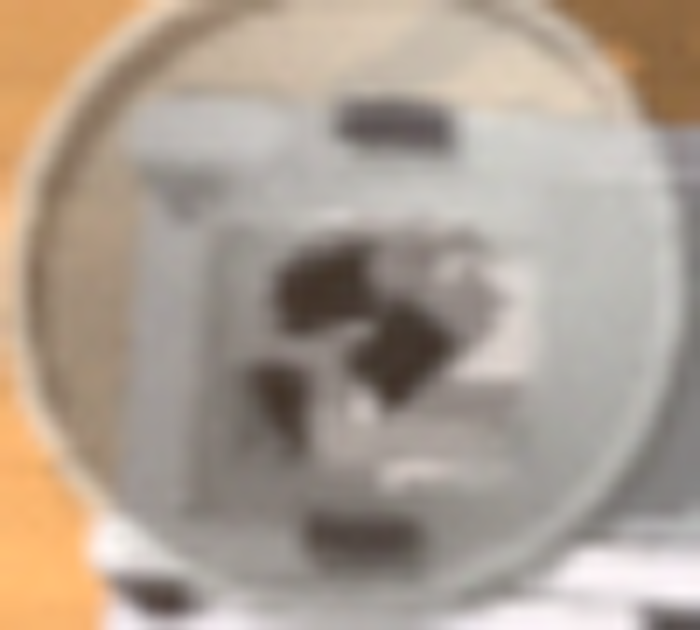

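View pics/zz2.png

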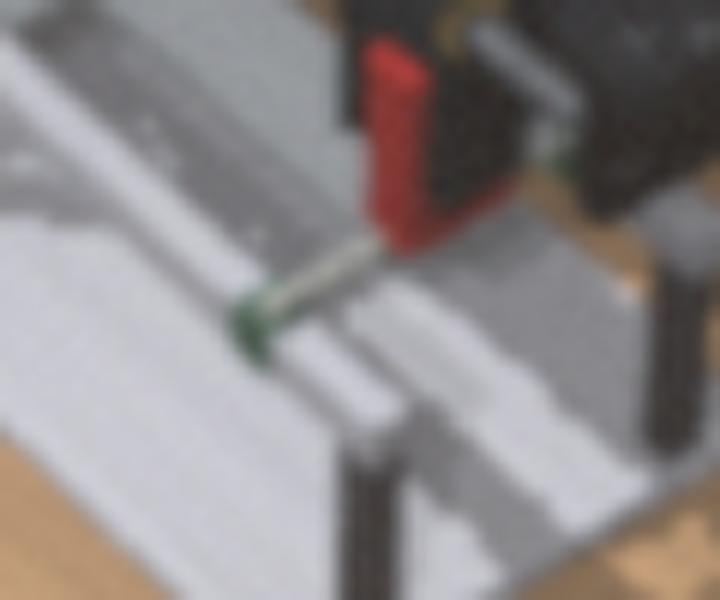

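```bash
python3 -c "
from h import *
F=[];G=[]
for i in range(6):
    F.append(get_image('top')['frame'].astype(float))
    if i<6: G.append(get_image('side')['frame'].astype(float))
f=np.mean(F,0);g=np.mean(G,0)
def sv(f,u,v,w,h,s,n):
    c=f[v:v+h,u:u+w,::-1]; lo,hi=np.percentile(c,1),np.percentile(c,97)
    c=np.clip((c-lo)/(hi-lo)*255,0,255).astype(np.uint8)
    cv2.imwrite(n,cv2.resize(c,None,fx=s,fy=s,interpolation=cv2.INTER_LANCZOS4))
sv(f,193,186,28,26,22,'pics/av1.png')
sv(g,222,115,50,60,10,'pics/av2.png')
a=get_image('top')
# tray outline
yd=np.array([.0698,.9976]);xd=np.array([.9976,-.0698])
print([((proj(a,[*(FUN+x*xd+y*yd),.011])-[193,186])*22).round() for x,y in((-.033,-.045),(.033,-.045),(.033,.045),(-.033,.045))])
st()
"
```

```text
[array([714., 675.]), array([750., 187.]), array([ 77., 147.]), array([ 37., 635.])]
t 31.1167 p [ 0.5927 -0.022   0.1009] q [-0.837  0.46   1.045  1.77  -0.434  1.166 -1.298] F [-0.1  7.4  1.2] g 0.179
toolx [ 0.998 -0.068 -0.001] y [-0.068 -0.998 -0.003] z [-0.001  0.003 -1.   ] yaw_y -93.9
```

View pics/av1.png

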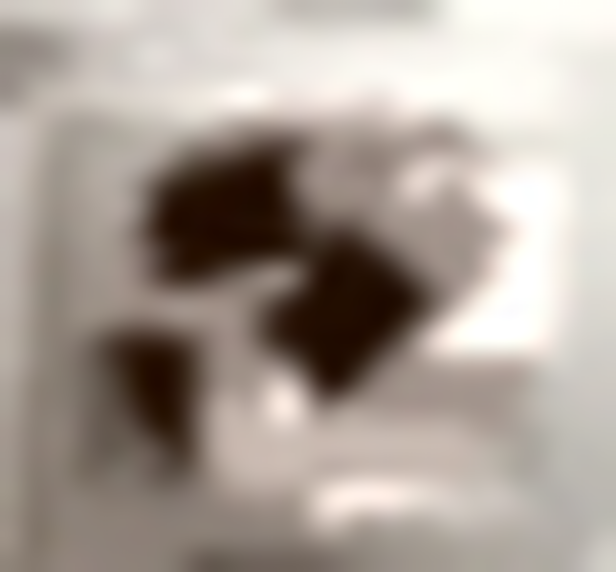

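View pics/av2.png

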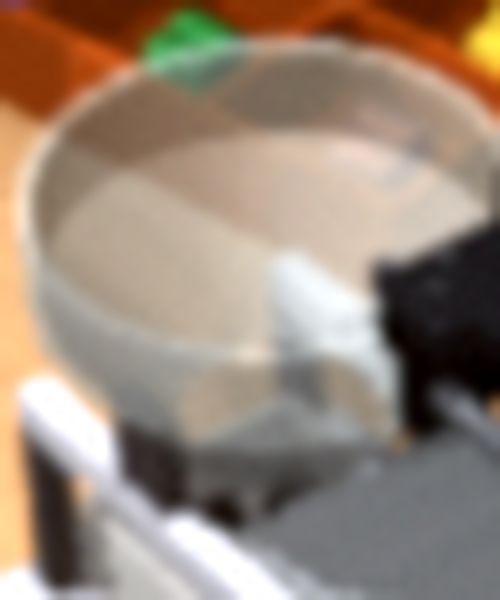

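```bash
python3 -c "
from h import *
F=[get_image('top')['frame'].astype(float) for i in range(6)]
f=np.mean(F,0)
np.set_printoptions(linewidth=200)
print(f[186:212,193:221].mean(2).astype(int))
o=cv2.imread('pics/t2.png')
G=np.mean([get_image('side')['frame'].astype(float) for i in range(4)],0)
c=G[150:185,225:265,::-1];lo,hi=np.percentile(c,1),np.percentile(c,97)
cv2.imwrite('pics/aw.png',cv2.resize(np.clip((c-lo)/(hi-lo)*255,0,255).astype(np.uint8),None,fx=16,fy=16,interpolation=cv2.INTER_CUBIC))
st()
"
```

```text
[[111 113 114 117 120 122 119 116 118 121 121 119 113 108 109 109 109 108 108 113 127 134 135 135 134 134 134 133]
 [ 93  95 100 107 113 115 116 115 118 120 120 119 120 120 119 120 121 122 123 124 128 131 131 132 132 131 131 131]
 [ 87  88  93 103 110 112 119 120 118 120 121 122 125 126 127 129 130 129 130 130 131 131 132 132 132 128 127 126]
 [ 90  96 100 107 112 114 117 119 119 121 123 125 126 127 129 130 131 132 133 134 134 133 133 133 133 130 127 125]
 [ 93 102 107 108 112 115 117 120 123 126 132 133 125 123 127 127 123 123 131 132 132 133 134 133 132 130 127 126]
 [108 106 101  97 100 105 109 111 115 113 106 101 100 102 106 106 105 109 115 109 110 123 129 130 129 128 126 125]
 [112 106  97  95  98 100 102 101  92  86  80  70  66  71  87  93  90  92  95  94  95 107 119 123 124 124 124 124]
 [110 102  93  95 100 102  98  83  66  57  50  45  47  70  87  88  85  87 101 113 111 112 121 128 130 127 124 123]
 [109 101  93  95 100  98  82  57  44  40  37  36  42  70  88  90  89  93 112 115 103 116 132 139 140 132 124 124]
 [107  98  90  93  98  99  77  44  37  37  37  37  39  56  77  82
[... 1399 characters left out ...]
8 106 105 100 100 104 106 107]
 [ 90  81  82  82  80  80  79  77  79  86  92  95  96  98 115 128 130 129 124 118 114 111 111 107 103 103 104 105]
 [ 89  80  82  84  84  84  83  83  83  84  84  86  87  92 110 115 106 108 107 107 110 110 107 105 104 102 103 105]
 [ 89  80  82  84  84  85  84  84  83  82  81  82  82  84  91  92  90  92  94  96 100 101 101 101 102 101 103 110]
 [ 85  81  84  85  86  85  84  83  76  69  70  73  72  73  75  80  84  88  91  93  95  97  99  99 100 100 106 113]]
t 31.6167 p [ 0.5927 -0.022   0.1009] q [-0.837  0.46   1.045  1.77  -0.434  1.166 -1.298] F [-0.1  7.1  1. ] g 0.183
toolx [ 0.998 -0.068 -0.001] y [-0.068 -0.998 -0.003] z [-0.001  0.003 -1.   ] yaw_y -93.9
```

View pics/aw.png

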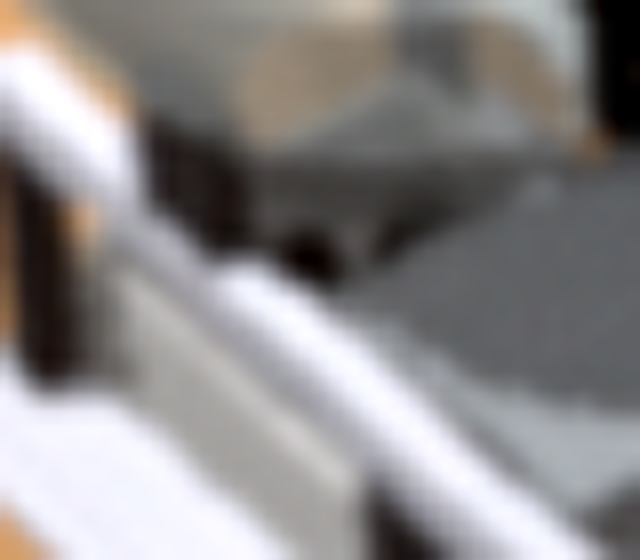

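```bash
python3 -c "
from h import *
a=get_image('top');b=get_image('side')
yd=np.array([.0698,.9976]);xd=np.array([.9976,-.0698])
def loc(X): d=X[:2]-FUN; return (np.array([d@xd,d@yd])*1000).round(1)
for u,v in((230,210),(350,310),(160,390),(345,170)): print('top',loc(ray(a,193+u/22,186+v/22,.019)))
for u,v in((310,250),(400,230),(440,205),(180,160)):
    print('side',[loc(ray(b,225+u/16,150+v/16,z)).tolist() for z in(.019,.03,.06)])
"
```

```text
top [24.2 22.8]
top [11.7  5.9]
top [-0.5 30.1]
top [30.5  8. ]
side [[8.8, 38.9], [2.0, 28.8], [-16.3, 1.2]]
side [[24.2, 33.3], [17.3, 23.3], [-1.6, -4.2]]
side [[33.6, 34.2], [26.6, 24.2], [7.4, -3.3]]
side [[4.6, 72.4], [-2.1, 61.9], [-20.3, 33.2]]
```

```bash
python3 -c "
from h import *
G=np.mean([get_image('side')['frame'].astype(float) for i in range(4)],0)
b=get_image('side')
u0,v0,w,h,s=222,115,60,65,10
c=np.clip(G[v0:v0+h,u0:u0+w,::-1]*1.5,0,255).astype(np.uint8)
c=cv2.resize(c,None,fx=s,fy=s,interpolation=cv2.INTER_CUBIC)
o=cv2.resize(cv2.imread('pics/t1.png'),(10,10))
for r,z,col in((.027,.112,(0,255,0)),(.027,.088,(0,0,255))):
    for t in np.linspace(0,2*np.pi,40):
        p=(proj(b,[FUN[0]+r*np.cos(t),FUN[1]+r*np.sin(t),z])-[u0,v0]+.5)*s
        cv2.circle(c,tuple(p.astype(int)),2,col,-1)
cv2.imwrite('pics/ax.png',c)
"
```

```text
(no output)
```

View pics/ax.png

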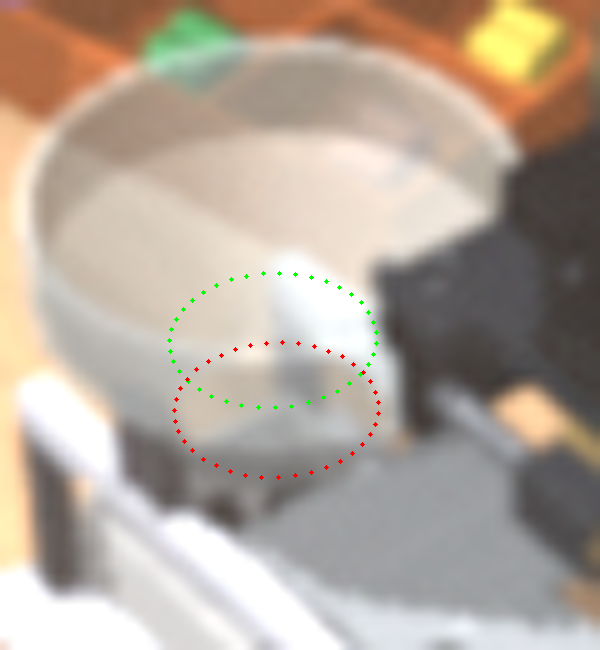

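```bash
python3 -c "
from h import *
st()
b=get_image('side');a=get_image('top')
crop(b,285,170,200,150,4,'pics/fin1.png')
cv2.imwrite('pics/fin2.png',a['frame'][:,:,::-1])
"
```

```text
t 31.9667 p [ 0.5927 -0.022   0.1009] q [-0.837  0.46   1.045  1.77  -0.434  1.166 -1.298] F [-0.4  7.7  1.5] g 0.179
toolx [ 0.998 -0.068 -0.001] y [-0.068 -0.998 -0.003] z [-0.001  0.003 -1.   ] yaw_y -93.9
pics/fin1.png origin 185 95 scale 4
```

View pics/fin1.png

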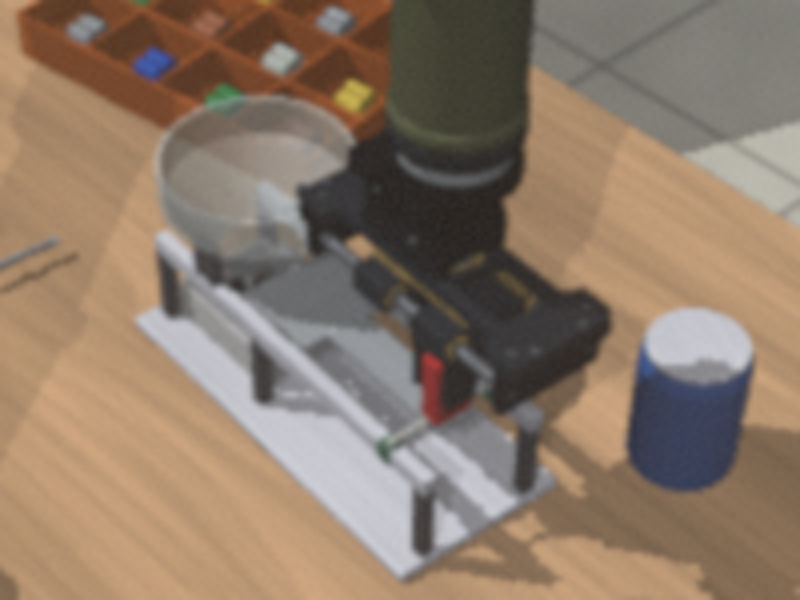

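View pics/fin2.png

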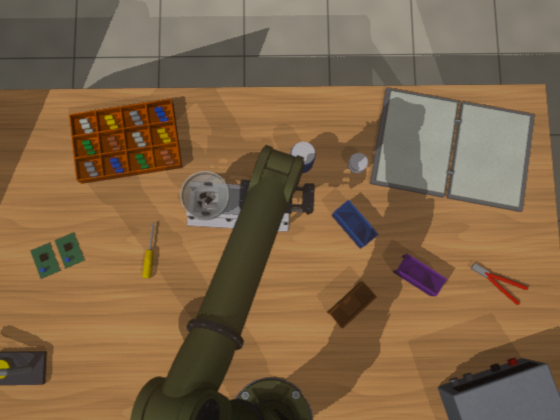

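The funnel is empty, the pointer lies in the green mark at (385,450) in the side crop, and the spring reads 7 to 8 N. The pan is upright, nothing stray is visible, and the tin, reel and screwdriver have not moved. Handing in.

```bash
python3 -c "
from bench import *
print(close_job())"
```

```text
the job is handed in; nothing more can be done
None
```

I handed the job in at about 32 s, still holding the gate in the green mark, but I could see only three of the four capacitors in the tray.

- **Pour:** The first tip, to nearly 90°, released nothing. A look into the pan suggested the capacitors had jammed side by side. I tipped it again, faster and with shaking. The pan was then empty and all four showed in the funnel throat.
- **Pan:** I set it upright on the bench at about (0.544, -0.245) and let it go. This is not its starting spot.
- **Gate:** Only after that did I grip the red handle and pull. The handle travelled about 56 mm. The side view showed the pointer inside the green mark, and the wrist read about 7 to 8 N, against the expected 7.7 N.
- **Capacitors:** The top view showed three in the tray. The fourth was in neither the funnel nor the throat, and I saw none on the base plate or bench. It is most likely in the part of the tray hidden under the gate plate, but I did not see it there.
- **Other objects:** The tin, reel, screwdriver and the two look-alike pans appeared unmoved.

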